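Fit the filter cartridges to the filtration manifold and open its valve

TASK

Lock every filter cartridge standing on the bench into a socket of its own on the filtration manifold: set it upright on the socket, turn it while pressing lightly until its two lugs drop through the keyed opening, then push it down against the spring, turn it a quarter turn clockwise (seen from above) to the stop, and let it spring up so that it is latched. When all of them are latched, throw the valve lever right over to its far side, without knocking the beaker, the jar or the card box aside.

Things in the scene. Friction and masses are not known exactly. Their poses are not given: they have to be found in the camera images.
- cartridge_0: filter cartridge, white head on a steel foot (bottom-heavy), loose, upright on the bench; 72 mm over its lugs, 97 mm tall, 0.12 to 0.24 kg. Two or three cartridges are present (absent: None), all alike, for any socket, one each. Origin: centre of the underside, z up. Grip the round upper part, 50 mm diameter, 37 to 88 mm above the underside (small boss on top)
- cartridge_1: as cartridge_0. Its foot: round nose of 44 mm diameter, 0 to 31 mm above the underside, lower edge chamfered 3 mm; two lugs formed by a bar 72 mm long along the cartridge's own x axis, 14 mm wide, 10 to 18 mm above the underside (half a turn gives the same part)
- cartridge_2: as cartridge_0. Above the nose and below the gripped part there is a flange of 60 mm diameter, 31 to 37 mm above the underside; the lugs show beyond it
- manifold: filtration manifold, fixed: grey plate 300 x 110 x 15 mm with three round aluminium sockets (94 mm diameter) in a row 100 mm apart along its x axis, flat tops 60 mm above the bench. Origin: centre of the plate's underside
- port_0 (a point): centre of the rightmost socket's opening, level with its top face; z up, x along the row. Opening: hole of 47 mm diameter with a keyway 19 mm wide and over 72 mm long right across it for the lugs. The KEYWAY'S DIRECTION IS NOT REPORTED: in each socket anywhere within 0.5 rad either side of this x axis; find it by turning the resting cartridge, or by eye
- port_1 (a point): as port_0, middle socket. Underside of a cartridge relative to this point: -10 mm with lugs lying on the top face, out of line with the keyway (nose already in the hole); -20 mm with lugs dropped into the keyway, nose on the spring plunger (it stands there when let go); it turns only when pushed down to -29.5 to -31 mm (at -31 the flange meets the top); latched: -26 mm
- port_2 (a point): as port_0, leftmost socket. In each socket the plunger pushes up with 4.5 N at -20 mm rising to 11 N at -31 mm. Pushed down, a cartridge turns clockwise only (from above) by a quarter turn (1.4 to 1.8 rad) to a stop; let go there, the spring lifts it 3 to 5 mm into its detent: latched
- valve_lever_base: fixed grey block of the vacuum valve, 70 x 50 x 25 mm, apart from the manifold. Origin: centre of its underside. The lever's hinge lies 22 mm above it, along its y axis; the lever swings from its -x side to its +x side
- valve_lever_tip (a point): centre of the black ball (26 mm diameter) at the end of the lever, 80 mm from the hinge
- valve_lever (a joint): angle of the lever: 0 = leaning 0.5 rad to the -x side (closed, as at the start), 1.0 rad = leaning 0.5 rad to the +x side (open, at its stop); 10 mm thick stem; it stays where it is left and moves lightly (under 3 N at the ball)
- centrifuge: large cream bench centrifuge behind the cartridges, not to be touched: 430 x 360 mm (its x, y), 245 mm high; origin at the centre of its underside. Its tray, 70 mm high, reaches 215 mm from the origin towards the robot, the lid handle 195 mm, so its front stands 60 to 100 mm behind the cartridges' axes
- beaker: bystander: glass beaker, 75 mm diameter, 92 mm tall; origin at the centre of its underside
- powder_jar: bystander: white jar with lid, 43 mm diameter, 74 mm tall; origin at the centre of its underside
- slide_box: bystander: small card box, 54 x 84 x 31 mm; origin at the centre of its underside

How it is judged:
By the outcome, as a careful person would: the job done as asked, in the order asked, and still so for the second after the job is handed in, with the robot touching nothing.
Of cartridge_0, cartridge_1, cartridge_2 only 2 to 3 are there at a start; the rules pass over those that are not, and their reading is None.
At some moment in a run one of cartridge_0, cartridge_1, cartridge_2 may be knocked a few centimetres aside while the robot is not near it.
It also fails if it takes over 210 s, if anything falls off the work surface, if the arm or the gripper's body presses on something with over 40 N, if the wrist force passes 120 N, or if a joint passes its speed limit or range.

ROBOT

A 7-joint arm with a two-finger parallel gripper is mounted at the origin on a cart in front of the work surface, level with it; the furniture and walls round the work are solid. World frame = base frame: x ahead of the robot, y to its left, z up, the work surface at z = 0. Lengths are in mm, angles in rad, forces in N, time in s.
With the tool pointing down it reaches from about 400 to 875 mm from the base axis. Payload 4.4 kg.
Tool frame: the origin (TCP) lies at the very end of the fingers, on their centre line; the grasp point (between the pads) lies 19 mm behind it; z points along the fingers, y is the line along which they close (so a half turn about z gives the same grasp; the last joint's range is limited). The gripper opens to 85 mm and grips with 20 to 120 N. Pads are 22 mm wide; open, the fingers measure 114 mm over their backs; the gripper's body (76 mm by 85 mm) begins 54 mm behind the grasp point. The pads swing forward as they close: fully open they stand 13 mm farther back than shut.
Start: joints at [1.246, 0.628, 0.038, 1.517, -0.027, 0.996, -0.02], TCP at [166.376, -628.36, 231.313] pointing down, gripper open.
Joint ranges: [-3.06, 3.06], [-0.37, 2.12], [-1.25, 1.32], [0.18, 2.47], [-1.1, 4.24], [0.23, 1.98], [-2.94, 2.94]. Speed limits (rad/s): [2.57, 2.57, 3.14, 3.14, 3.14, 3.14, 3.14].

INTERFACE

Orientations are given as [roll, pitch, yaw] about the fixed x, y, z axes, in that order (R = Rz(yaw) Ry(pitch) Rx(roll)).
In Python, from cell import ctrl gives the robot as it stands.
- The arm moves only by the tool jog_arm, never from a script. Its argument "plan" is a list of rows, each an object of numbers: "tx", "ty", "tz": the shift along the tool's x, y, z as a fraction of full scale; "wx", "wy", "wz": the turn, a rotation vector about the tool's x, y, z as a fraction of full scale; "claw": the closure, from 0 (fully open) to 1 (shut). In form: [{"tx": .., "ty": .., "tz": .., "wx": .., "wy": .., "wz": .., "claw": ..}, ...]. A call has 1 to 12 rows; each row is the pose to reach, as a shift and turn from the pose commanded when the call began, along the tool's axes at that moment; what a row does not reach only later rows make up. Full scale, the value 1, is 300 mm for a shift and 90 degrees for a turn. A row lasts 1/10 s, in which the tool goes at most 50 mm and 8.59 degrees, less where a joint would pass 70% of its speed; a pose out of reach is approached as far as the arm can. A call with a number of a shift or a turn outside -1 to 1 is refused whole. A call with a gripper value outside its range is refused whole. The fingers move at their own pace and stop on an object; the grip force is fixed at half the most. Time passes only in rows, so rows that repeat a pose let the fingers close. It gives the time, the measured TCP pose, the force, the opening and the grip force at its end, in the units of the state.
- ctrl.read_state(): the state, without advancing time (a new reading comes with each control period).
- ctrl.get_image(name): name is "scene" or "side" or "wrist"; returns a dict with "img" (480x640x3 uint8, red, green, blue), "depth" (480x640 float32, mm along the optical axis (not along the pixel's ray), 0 where there is no reading), "fx", "fy", "cx", "cy" (pixels), "position" and "orientation" of the camera in the world; the wrist camera has in their place "hand_eye" (4x4, takes a point from camera to tool coordinates, whose origin is the TCP and whose axes are the flange's). Camera axes: x right, y down, z forward; pixel columns grow to the right and rows downward; lengths in mm; the calibration is good to about 2 mm. A picture is of the moment at which its call begins: read the wrist's pose just before it.
- ctrl.finish_job(): hands the job in; it is judged then, once.
Trained networks look in a picture, given as the dict that the camera call returned (one of the last four; its "shot" number tells which), for a name from the list of things; names that differ only in an ending like _2 or _b are one class to them, and where a whole thing is asked for, a point or a joint stands for the part that bears it (a point fixed in the world has none). Each returns a list of dicts, best first, with "score" (0 to 1); they miss things now and then, are a little off and sometimes report something else, mostly with a low value. They report only what shows in the picture. A call takes as long as a camera call.
- ctrl.trace(picture, thing): "pixels" (480x640 bool, what is visible of it) and "extent" ([centre column, centre row, width, height] in pixels, round what is visible of it).
The state is a dict: "clock": time; "qpos": joint angles; "qd": joint speeds; "tau": joint torques, N m; "eef_pos": TCP position; "tool_rot": TCP orientation; "force": force on the tool from outside, world axes, zero at the start; "torque": the same for the moment, N m; "width": finger opening in mm; "gripper_force": force on a finger pad.
Only numpy, scipy, OpenCV 4.12 (cv2) and the standard library are available. Lean on these libraries where they do the work, as an engineer would, in place of code of your own. Each camera call takes 0.05 s, during which the arm holds its last target. There are 200 camera calls.

## Working session

There is one attempt and no reset: what is moved stays moved. The work goes in short steps, Python scripts to look and compute and a tool call to move; the robot and the scene stay as the last step left them, time stands still between calls to the robot, and variables do not carry over. Pictures are saved under pics/ and viewed, at most 14 in all, crops included, and the job is handed in when it is done.

Besides the shell and the picture viewer there is one more tool, called after ">>>" by a JSON object that holds its "fn" and its "kwargs". jog_arm: Moves the arm, as the interface text tells. Shift numbers are shares of 300 mm and turn numbers shares of 90 degrees, none past 1 either way. Its arguments: {"type":"object","properties":{"plan":{"type":"array"}},"required":["plan"]}

```bash
ls; mkdir -p pics; cat > h.py <<'E'
import numpy as np, cv2
from scipy.spatial.transform import Rotation as R
from cell import ctrl
def rot(o):
    o=np.array(o,float)
    return o if o.shape==(3,3) else (R.from_euler('xyz',o).as_matrix() if o.size==3 else R.from_quat(o).as_matrix())
def T(p):
    M=np.eye(4)
    if 'hand_eye' in p:
        s=p['st']; M[:3,:3]=rot(s['tool_rot']); M[:3,3]=s['eef_pos']; return M@np.array(p['hand_eye'])
    M[:3,:3]=rot(p['orientation']); M[:3,3]=p['position']; return M
def shot(n,f=None):
    s=ctrl.read_state(); p=ctrl.get_image(n); p['st']=s
    if f: cv2.imwrite('pics/'+f,p['img'][:,:,::-1])
    return p
def cloud(p):
    v,u=np.mgrid[:480,:640]; d=p['depth']
    c=np.stack([(u-p['cx'])/p['fx']*d,(v-p['cy'])/p['fy']*d,d],-1)
    M=T(p); w=c@M[:3,:3].T+M[:3,3]; w[d<=0]=np.nan; return w
def px(p,w):
    M=np.linalg.inv(T(p)); c=M[:3,:3]@np.array(w)+M[:3,3]
    return c[0]/c[2]*p['fx']+p['cx'],c[1]/c[2]*p['fy']+p['cy']
E
python3 - <<'E'
from h import *
print(ctrl.read_state())
for n in ['scene','side']:
    p=shot(n,n+'0.png'); w=cloud(p); print(n,p['position'],p['orientation'],p['fx'])
    for t in ['cartridge_0','manifold','valve_lever_base','valve_lever','valve_lever_tip','centrifuge','beaker','powder_jar','slide_box']:
        try:
          for r in ctrl.trace(p,t)[:4]:
            q=w[r['pixels']]; q=q[~np.isnan(q[:,0])]
            print(t,round(r['score'],2),np.round(r['extent']),np.round(np.percentile(q,[3,50,97],axis=0)).tolist() if len(q) else None)
        except Exception as e: print(t,e)
E
```

```text
pics
{'clock': 0.0, 'qpos': array([ 1.2461586 ,  0.62935909,  0.03842276,  1.51839416, -0.02699288,
        0.99629519, -0.020007  ]), 'qd': array([ 0.00068095,  0.00150742,  0.00132085,  0.00073335,  0.000184  ,
       -0.00055396,  0.00051543]), 'tau': array([ 5.39496232e-04, -5.63404047e+01,  1.22623801e+00, -1.93441486e+01,
        1.08669096e-02,  1.03110331e-02, -2.11395326e-05]), 'eef_pos': array([ 166.24430382, -627.71861559,  230.37197966]), 'tool_rot': array([-3.13965446e+00,  2.15614081e-05,  2.58849561e-01]), 'force': array([-0.12353395, -0.61662138,  0.49644596]), 'torque': array([-0.02552284, -0.00047743, -0.00500422]), 'gripper_force': 0.0, 'width': 85.46687041387507}
scene [-880.9511757   -42.89202703  871.26489321] [-2.04994581e+00 -3.08730266e-04 -1.61967705e+00] 553.6472492437642
cartridge_0 0.61 [201. 290.  20.  37.] [[418.0, 172.0, 9.0], [431.0, 193.0, 57.0], [456.0, 218.0, 94.0]]
manifold 0.94 [375. 291. 117.  21.] [[416.0, -448.0, 4.0], [433.0, -292.0, 14.0], [503.0, -147.0, 19.0]]
valve_lever_base 0.94 [143. 289.  27.  35.] [[421.0, 317.0, 5.0], [438.0, 348.0,
[... 1038 characters left out ...]
24.0, 313.0, 5.0], [443.0, 345.0, 25.0], [470.0, 393.0, 103.0]]
valve_lever_tip 0.34 [365. 304. 107.  68.] [[418.0, -454.0, 4.0], [440.0, -355.0, 14.0], [528.0, -152.0, 20.0]]
centrifuge 0.67 [364. 297. 109.  81.] [[418.0, -457.0, 2.0], [443.0, -353.0, 14.0], [532.0, -152.0, 21.0]]
beaker 0.98 [433. 341.  37.  35.] [[395.0, -562.0, 14.0], [440.0, -530.0, 42.0], [464.0, -495.0, 93.0]]
beaker 0.35 [364. 305. 112.  70.] [[418.0, -454.0, 7.0], [440.0, -351.0, 14.0], [530.0, -152.0, 19.0]]
powder_jar 0.82 [438. 300.  16.  22.] [[532.0, -517.0, 9.0], [542.0, -498.0, 70.0], [569.0, -480.0, 77.0]]
slide_box 0.56 [181. 188.  27.  20.] [[548.0, 317.0, -1.0], [575.0, 355.0, 29.0], [611.0, 396.0, 36.0]]
```

```bash
python3 - <<'E'
import cv2
a=cv2.imread('pics/scene0.png')[230:350,90:500]; b=cv2.imread('pics/side0.png')[160:400,100:500]
cv2.imwrite('pics/c.png',cv2.vconcat([cv2.resize(a,(780,228),interpolation=2),cv2.resize(b,(780,370)[:2])[:370]]))
E
```

```text
(no output)
```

View pics/c.png

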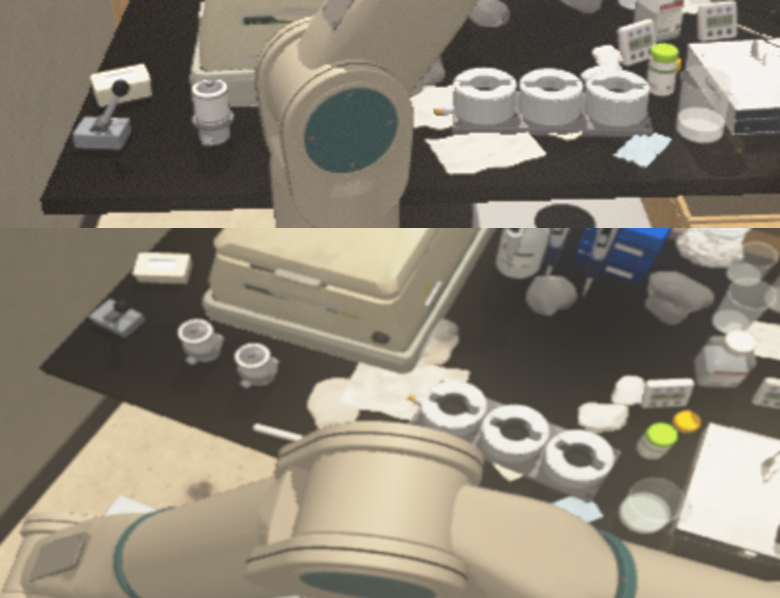

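```bash
cat >> h.py <<'E'
def go(x,y,z,yaw=None,s=None):
    "print jog fractions from the present pose to a tool-down pose"
    s=s or ctrl.read_state(); M=rot(s['tool_rot']); e=np.array(s['eef_pos'])
    cur=s['tool_rot'][2]; yaw=cur if yaw is None else yaw
    t=M.T@(np.array([x,y,z])-e)/300
    N=R.from_euler('xyz',[np.pi,0,yaw]).as_matrix()
    w=R.from_matrix(M.T@N).as_rotvec()/(np.pi/2)
    print('t',np.round(t,3),'w',np.round(w,3),'rows>=',np.ceil(max(np.linalg.norm(t)*6,np.linalg.norm(w)*90/8.59)))
def st():
    s=ctrl.read_state(); print(round(s['clock'],1),np.round(s['eef_pos'],1),np.round(s['tool_rot'],3),'q',np.round(s['qpos'],2),'w',round(s['width'],1),'F',np.round(s['force'],1)); return s
E
python3 - <<'E'
from h import *
st(); go(320,-460,330,0.26); go(460,-300,330,0.26)
p=shot('side'); w=cloud(p)
m=(abs(w[...,2]-60)<4)&(w[...,0]>400)&(w[...,0]<560)&(w[...,1]<-130)&(w[...,1]>-480)
n,l,s,c=cv2.connectedComponentsWithStats(m.astype(np.uint8))
for i in range(1,n):
    if s[i,4]>60:
        q=w[l==i]; pts=q[:,:2].astype(np.float32); print(s[i,4],cv2.minEnclosingCircle(pts),q[:,2].mean())
print(np.array(p['hand_eye']) if 'hand_eye' in p else np.round(shot('wrist')['hand_eye'],3))
E
```

```text
1.0 [ 166.4 -628.4  231.3] [-3.142 -0.     0.259] q [ 1.25  0.63  0.04  1.52 -0.03  1.   -0.02] w 85.0 F [-0.1  0.2  1.4]
t [ 0.639 -0.411 -0.329] w [-0.    -0.    -0.001] rows>= 5.0
t [ 1.226 -0.808 -0.329] w [-0.    -0.    -0.001] rows>= 10.0
463 ((487.15069580078125, -209.6829833984375), 48.09798812866211) 59.57841206792186
491 ((479.97216796875, -309.55706787109375), 47.18754959106445) 59.44543991570248
516 ((473.1285095214844, -409.0332336425781), 47.67607116699219) 59.35771217522026
[[ 1.00000e-03 -9.56000e-01 -2.93000e-01  7.52720e+01]
 [ 1.00000e+00  0.00000e+00  1.00000e-03 -8.21000e-01]
 [-0.00000e+00 -2.93000e-01  9.56000e-01 -1.42654e+02]
 [ 0.00000e+00  0.00000e+00  0.00000e+00  1.00000e+00]]
```

>>> {"fn": "jog_arm", "kwargs": {"plan": [{"tx": 0.12, "ty": -0.08, "tz": -0.15}, {"tx": 0.64, "ty": -0.41, "tz": -0.4}, {"tx": 0.64, "ty": -0.41, "tz": -0.4}, {"tx": 0.64, "ty": -0.41, "tz": -0.4}, {"tx": 0.64, "ty": -0.41, "tz": -0.4}, {"tx": 0.9, "ty": -0.8, "tz": -0.4}, {"tx": 0.9, "ty": -0.8, "tz": -0.4}, {"tx": 0.9, "ty": -0.8, "tz": -0.4}, {"tx": 0.9, "ty": -0.8, "tz": -0.4}, {"tx": 0.9, "ty": -0.8, "tz": -0.4}, {"tx": 0.9, "ty": -0.8, "tz": -0.4}]}}

```text
invalid input at $.plan[0]: expected keys tx, ty, tz, wx, wy, wz, claw
```

```bash
python3 - <<'E'
from h import *
st()
p=shot('wrist','w1.png'); w=cloud(p); np.savez('w1.npz',w=w)
# rectified top-face map at z=60: render raster of world
for c in [(473,-409),(480,-309.5),(487,-210)]:
    print(np.round(px(p,(*c,60))))
m=(abs(w[...,2]-60)<4)
n,l,s,c=cv2.connectedComponentsWithStats(m.astype(np.uint8))
for i in range(1,n):
    if s[i,4]>300:
        q=w[l==i]; print(s[i,4],cv2.minEnclosingCircle(q[:,:2].astype(np.float32)),q[:,2].mean())
s=shot('side'); 
for r in ctrl.trace(s,'cartridge_0'):
    q=cloud(s)[r['pixels']]; print(r['score'],np.round(np.nanpercentile(q,[3,50,97],axis=0)).tolist())
E
```

```text
1.1 [ 166.4 -628.4  231.3] [-3.142 -0.     0.259] q [ 1.25  0.63  0.04  1.52 -0.03  1.   -0.02] w 85.3 F [-0.2  0.3  0.2]
[  66. -430.]
[-131. -521.]
[-346. -621.]
0.83 [[411.0, 68.0, -0.0], [431.0, 85.0, 74.0], [468.0, 116.0, 95.0]]
0.7 [[421.0, 171.0, 14.0], [439.0, 187.0, 78.0], [469.0, 215.0, 95.0]]
```

View pics/w1.png

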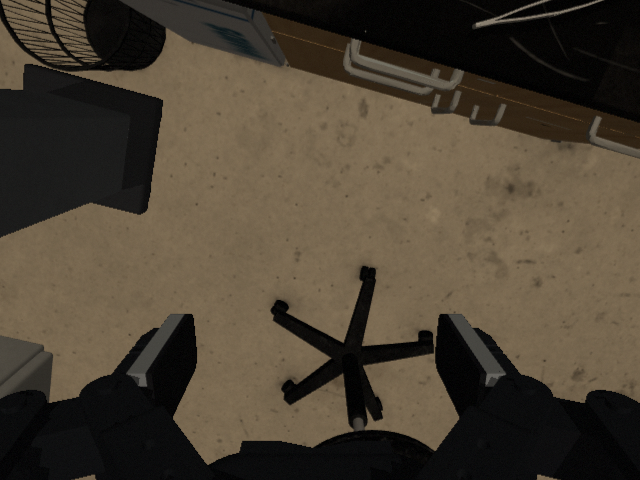

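All keys are needed; the wrist picture still shows only the floor and fingers.

>>> {"fn": "jog_arm", "kwargs": {"plan": [{"tx": 0.12, "ty": -0.08, "tz": -0.15, "wx": 0, "wy": 0, "wz": 0, "claw": 0}, {"tx": 0.64, "ty": -0.41, "tz": -0.4, "wx": 0, "wy": 0, "wz": 0, "claw": 0}, {"tx": 0.64, "ty": -0.41, "tz": -0.4, "wx": 0, "wy": 0, "wz": 0, "claw": 0}, {"tx": 0.64, "ty": -0.41, "tz": -0.4, "wx": 0, "wy": 0, "wz": 0, "claw": 0}, {"tx": 0.64, "ty": -0.41, "tz": -0.4, "wx": 0, "wy": 0, "wz": 0, "claw": 0}, {"tx": 0.9, "ty": -0.8, "tz": -0.4, "wx": 0, "wy": 0, "wz": 0, "claw": 0}, {"tx": 0.9, "ty": -0.8, "tz": -0.4, "wx": 0, "wy": 0, "wz": 0, "claw": 0}, {"tx": 0.9, "ty": -0.8, "tz": -0.4, "wx": 0, "wy": 0, "wz": 0, "claw": 0}, {"tx": 0.9, "ty": -0.8, "tz": -0.4, "wx": 0, "wy": 0, "wz": 0, "claw": 0}, {"tx": 0.9, "ty": -0.8, "tz": -0.4, "wx": 0, "wy": 0, "wz": 0, "claw": 0}]}}

```text
clock: 2.25
eef_pos: [366.5, -326.5, 351.8]
tool_rot: [3.141, -0.0, 0.262]
force: [0.3, -0.6, 0.9]
width: 85.5
gripper_force: 0.0
```

```bash
python3 - <<'E'
from h import *
s=st()
p=shot('wrist','w2.png'); w=cloud(p); np.savez('w2.npz',w=w)
for c in [(473,-409),(480,-309.5),(487,-210)]:
    print(np.round(px(p,(*c,60))))
m=(abs(w[...,2]-60)<4)
n,l,q,c=cv2.connectedComponentsWithStats(m.astype(np.uint8))
for i in range(1,n):
    if q[i,4]>300:
        k=w[l==i]; print(q[i,4],cv2.minEnclosingCircle(k[:,:2].astype(np.float32)),k[:,2].mean())
E
```

```text
2.2 [ 366.5 -326.5  351.8] [ 3.141 -0.     0.262] q [ 0.69  0.27 -0.03  1.77  0.01  1.1  -0.65] w 85.5 F [ 0.3 -0.6  0.9]
[423. 109.]
[329.  74.]
[231.  38.]
4349 ((489.2449951171875, -207.43673706054688), 47.10939025878906) 59.7563816410613
5045 ((482.2906494140625, -307.15704345703125), 47.02952194213867) 59.777462965654436
4731 ((475.11407470703125, -406.88848876953125), 47.17397689819336) 59.7882118974536
```

View pics/w2.png

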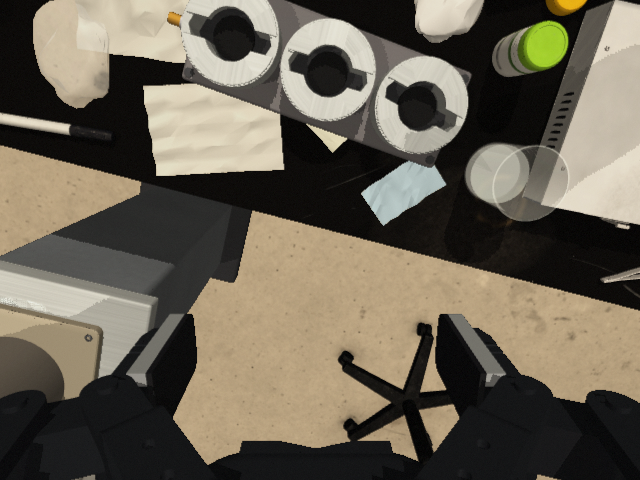

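```bash
cat >> h.py <<'E'
def plane(p,z):
    "world xy where each pixel's ray meets height z"
    v,u=np.mgrid[:480,:640]; M=T(p)
    d=np.stack([(u-p['cx'])/p['fx'],(v-p['cy'])/p['fy'],np.ones(u.shape)],-1)@M[:3,:3].T
    return M[:2,3]+d[...,:2]*((z-M[2,3])/d[...,2])[...,None]
E
python3 - <<'E'
from h import *
p=shot('wrist'); w=cloud(p); g=plane(p,60)
for c in [(475.1,-406.9),(482.3,-307.2),(489.2,-207.4)]:
    d=g-np.array(c); r=np.hypot(d[...,0],d[...,1])
    low=(w[...,2]<52)|np.isnan(w[...,2])
    hole=low&(r<40)
    m=d[hole]; print('hole centroid',m.mean(0),hole.sum())
    k=low&(r>26)&(r<35); a=np.arctan2(d[k][:,1],d[k][:,0])
    print('keyway angle',np.angle(np.exp(2j*a).mean())/2,abs(np.exp(2j*a).mean()),k.sum(), [np.round(np.angle(np.exp(1j*a[s]).mean()),3) for s in (a>0,a<0)])
st(); go(400,-60,350,0.3); go(380,140,340,0.3)
E
```

```text
hole centroid [-0.2233521   1.54886804] 2363
keyway angle 1.3574374516142431 0.9206068444697679 345 [np.float64(1.375), np.float64(-1.797)]
hole centroid [-0.48266864  0.19416209] 2580
keyway angle 1.5582109695094155 0.9066561828315042 377 [np.float64(1.577), np.float64(-1.612)]
hole centroid [ 0.06352599 -1.16228174] 2711
keyway angle -1.561206565908209 0.924420571147686 398 [np.float64(1.583), np.float64(-1.565)]
2.4 [ 365.4 -328.5  351.4] [3.141 0.    0.257] q [ 0.69  0.27 -0.02  1.77  0.01  1.1  -0.65] w 85.4 F [-0.  -0.4  0.5]
t [ 0.339 -0.836  0.004] w [ 0.001  0.    -0.027] rows>= 6.0
t [ 0.444 -1.498  0.037] w [ 0.001  0.    -0.027] rows>= 10.0
```

>>> {"fn": "jog_arm", "kwargs": {"plan": [{"tx": 0.4, "ty": -0.82, "tz": 0, "wx": 0, "wy": 0, "wz": 0, "claw": 0}, {"tx": 0.4, "ty": -0.82, "tz": 0, "wx": 0, "wy": 0, "wz": 0, "claw": 0}, {"tx": 0.4, "ty": -0.82, "tz": 0, "wx": 0, "wy": 0, "wz": 0, "claw": 0}, {"tx": 0.4, "ty": -0.82, "tz": 0, "wx": 0, "wy": 0, "wz": 0, "claw": 0}, {"tx": 0.4, "ty": -0.82, "tz": 0, "wx": 0, "wy": 0, "wz": 0, "claw": 0}, {"tx": 0.4, "ty": -0.82, "tz": 0, "wx": 0, "wy": 0, "wz": 0, "claw": 0}]}}

```text
clock: 2.95
eef_pos: [419.8, -55.9, 351.5]
tool_rot: [-3.14, -0.001, 0.261]
force: [0.3, 0.2, -0.4]
width: 85.2
gripper_force: 0.0
```

>>> {"fn": "jog_arm", "kwargs": {"plan": [{"tx": 0.07, "ty": -0.68, "tz": 0, "wx": 0, "wy": 0, "wz": 0, "claw": 0}, {"tx": 0.07, "ty": -0.68, "tz": 0, "wx": 0, "wy": 0, "wz": 0, "claw": 0}, {"tx": 0.07, "ty": -0.68, "tz": 0, "wx": 0, "wy": 0, "wz": 0, "claw": 0}, {"tx": 0.07, "ty": -0.68, "tz": 0, "wx": 0, "wy": 0, "wz": 0, "claw": 0}, {"tx": 0.07, "ty": -0.68, "tz": 0, "wx": 0, "wy": 0, "wz": 0, "claw": 0}, {"tx": 0.07, "ty": -0.68, "tz": 0, "wx": 0, "wy": 0, "wz": 0, "claw": 0}, {"tx": 0.07, "ty": -0.68, "tz": 0, "wx": 0, "wy": 0, "wz": 0, "claw": 0}]}}

```text
clock: 3.65
eef_pos: [388.0, 141.7, 351.0]
tool_rot: [3.141, 0.001, 0.255]
force: [-0.0, -0.2, -0.3]
width: 85.2
gripper_force: 0.0
```

```bash
python3 - <<'E'
from h import *
shot('wrist'); st()
p=shot('wrist','w3.png'); w=cloud(p)
for r in ctrl.trace(p,'cartridge_0'):
    q=w[r['pixels']]; print(r['score'],np.round(r['extent']),np.round(np.nanpercentile(q,[3,50,97],axis=0)).tolist())
    z=q[:,2]; t=q[(z>84)&(z<92)]; print('head',len(t),cv2.minEnclosingCircle(t[:,:2].astype(np.float32)))
    lug=q[(z>12)&(z<24)]; print('lug',len(lug),np.round(np.nanmean(lug,0)) if len(lug) else '')
for n in ['scene','side']:
  s=shot(n); 
  for r in ctrl.trace(s,'cartridge_0'):
    q=cloud(s)[r['pixels']]; print(n,r['score'],np.round(np.nanpercentile(q,[3,50,97],axis=0)).tolist())
E
```

```text
3.7 [387.9 141.5 351.1] [3.141e+00 1.000e-03 2.540e-01] q [-0.09  0.16 -0.38  1.94  0.07  1.06 -1.82] w 85.3 F [-0.2  0.1  0.5]
0.69 [372. 150.  61.  67.] [[417.0, 75.0, 18.0], [443.0, 101.0, 89.0], [469.0, 121.0, 97.0]]
head 1606 ((441.3077087402344, 95.7923355102539), 25.159013748168945)
lug 107 [443.  96.  18.]
scene 0.61 [[418.0, 172.0, 11.0], [431.0, 193.0, 59.0], [459.0, 219.0, 94.0]]
scene 0.58 [[428.0, 118.0, 39.0], [433.0, 119.0, 39.0], [436.0, 119.0, 39.0]]
side 0.7 [[418.0, -454.0, 0.0], [439.0, -323.0, 14.0], [529.0, -156.0, 31.0]]
side 0.69 [[419.0, 170.0, 2.0], [440.0, 187.0, 71.0], [474.0, 216.0, 95.0]]
side 0.65 [[545.0, 320.0, -0.0], [556.0, 364.0, 21.0], [585.0, 386.0, 34.0]]
side 0.58 [[410.0, 68.0, 3.0], [430.0, 85.0, 78.0], [462.0, 115.0, 95.0]]
```

View pics/w3.png

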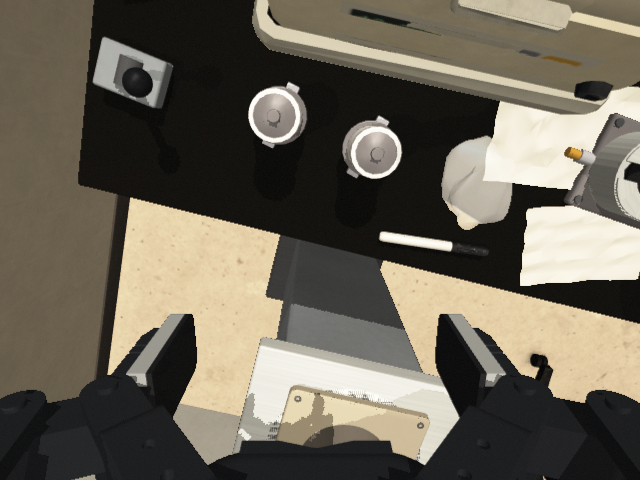

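```bash
cat >> h.py <<'E'
def cart(p,c):
    w=cloud(p); d=np.hypot(w[...,0]-c[0],w[...,1]-c[1])
    t=w[(d<45)&(abs(w[...,2]-87)<6)]
    (cx,cy),r=cv2.minEnclosingCircle(t[:,:2].astype(np.float32))
    g=plane(p,18)-np.array([cx,cy]); rr=np.hypot(g[...,0],g[...,1])
    img=p['img'].astype(int).sum(-1)
    m=(rr<40)&(rr>31.5)&(abs(w[...,2]-18)<5)
    a=np.arctan2(g[m][:,1],g[m][:,0])
    e=np.angle(np.exp(2j*a).mean())/2
    print('cart',np.round([cx,cy,r],1),'lug',round(e,3),'conc',round(abs(np.exp(2j*a).mean()),2),m.sum(),'ends',[round(np.angle(np.exp(1j*a[s]).mean()),3) for s in (np.cos(a-e)>0,np.cos(a-e)<0) if s.any()])
    return cx,cy,e
E
python3 - <<'E'
from h import *
p=shot('wrist'); st()
cart(p,(441,96)); cart(p,(445,190))
E
```

```text
4.0 [387.2 143.3 351.3] [ 3.141 -0.     0.258] q [-0.09  0.16 -0.39  1.94  0.07  1.06 -1.82] w 85.7 F [-0.1 -0.2 -0.1]
cart [441.3  95.7  25.3] lug -0.248 conc 0.97 109 ends [np.float64(-0.232), np.float64(2.875)]
cart [449.9 199.   25.3] lug -0.193 conc 0.97 110 ends [np.float64(-0.203), np.float64(2.96)]
```

```bash
python3 - <<'E'
from h import *
go(441,96,300,1.758)
E
```

```text
t [0.133 0.198 0.171] w [ 0.     0.    -0.955] rows>= 11.0
```

>>> {"fn": "jog_arm", "kwargs": {"plan": [{"tx": 0.13, "ty": 0.2, "tz": 0.17, "wx": 0, "wy": 0, "wz": -0.955, "claw": 0}, {"tx": 0.13, "ty": 0.2, "tz": 0.17, "wx": 0, "wy": 0, "wz": -0.955, "claw": 0}, {"tx": 0.13, "ty": 0.2, "tz": 0.17, "wx": 0, "wy": 0, "wz": -0.955, "claw": 0}, {"tx": 0.13, "ty": 0.2, "tz": 0.17, "wx": 0, "wy": 0, "wz": -0.955, "claw": 0}, {"tx": 0.13, "ty": 0.2, "tz": 0.17, "wx": 0, "wy": 0, "wz": -0.955, "claw": 0}, {"tx": 0.13, "ty": 0.2, "tz": 0.17, "wx": 0, "wy": 0, "wz": -0.955, "claw": 0}, {"tx": 0.13, "ty": 0.2, "tz": 0.17, "wx": 0, "wy": 0, "wz": -0.955, "claw": 0}, {"tx": 0.13, "ty": 0.2, "tz": 0.17, "wx": 0, "wy": 0, "wz": -0.955, "claw": 0}, {"tx": 0.13, "ty": 0.2, "tz": 0.17, "wx": 0, "wy": 0, "wz": -0.955, "claw": 0}, {"tx": 0.13, "ty": 0.2, "tz": 0.17, "wx": 0, "wy": 0, "wz": -0.955, "claw": 0}, {"tx": 0.13, "ty": 0.2, "tz": 0.17, "wx": 0, "wy": 0, "wz": -0.955, "claw": 0}]}}

```text
clock: 5.15
eef_pos: [440.2, 95.6, 300.3]
tool_rot: [-3.142, -0.0, 1.759]
force: [0.5, -0.2, -1.0]
width: 85.6
gripper_force: 0.0
```

>>> {"fn": "jog_arm", "kwargs": {"plan": [{"tx": 0, "ty": 0, "tz": 0, "wx": 0, "wy": 0, "wz": -0.88, "claw": 0}, {"tx": 0, "ty": 0, "tz": 0, "wx": 0, "wy": 0, "wz": -0.88, "claw": 0}, {"tx": 0, "ty": 0, "tz": 0, "wx": 0, "wy": 0, "wz": -0.88, "claw": 0}, {"tx": 0, "ty": 0, "tz": 0, "wx": 0, "wy": 0, "wz": -0.88, "claw": 0}, {"tx": 0, "ty": 0, "tz": 0, "wx": 0, "wy": 0, "wz": -0.88, "claw": 0}, {"tx": 0, "ty": 0, "tz": 0, "wx": 0, "wy": 0, "wz": -0.88, "claw": 0}, {"tx": 0, "ty": 0, "tz": 0, "wx": 0, "wy": 0, "wz": -0.88, "claw": 0}, {"tx": 0, "ty": 0, "tz": 0, "wx": 0, "wy": 0, "wz": -0.88, "claw": 0}, {"tx": 0, "ty": 0, "tz": 0, "wx": 0, "wy": 0, "wz": -0.88, "claw": 0}, {"tx": 0, "ty": 0, "tz": 0, "wx": 0, "wy": 0, "wz": -0.88, "claw": 0}, {"tx": 0, "ty": 0, "tz": 0, "wx": 0, "wy": 0, "wz": -0.88, "claw": 0}, {"tx": 0, "ty": 0, "tz": 0, "wx": 0, "wy": 0, "wz": -0.88, "claw": 0}]}}

```text
clock: 6.35
eef_pos: [440.2, 95.7, 300.3]
tool_rot: [-3.141, 0.0, 3.137]
force: [-0.4, -0.6, 0.2]
width: 85.2
gripper_force: 0.0
```

```bash
python3 - <<'E'
from h import *
shot('wrist'); p=shot('wrist','w4.png'); s=st()
c=cart(p,(441,96)); print(px(p,(441,96,97)))
w=cloud(p); m=(abs(w[...,1]-96)<50)&(w[...,0]>480); q=w[m]; q=q[q[:,2]>40]; print('centrifuge front', np.nanpercentile(q,[1,50],axis=0) if len(q) else None)
go(c[0],c[1],110,3.14); go(c[0],c[1],43,3.14)
E
```

```text
6.5 [440.2  95.8 300.4] [-3.141  0.     3.139] q [ 0.45  0.39 -0.99  1.93  0.38  1.02  0.86] w 86.0 F [-0.1  0.3  0.1]
cart [441.4  95.5  25.2] lug -0.248 conc 0.97 65 ends [np.float64(2.893)]
(np.float64(314.9876101176103), np.float64(206.83726635053597))
centrifuge front [[518.6213159   46.93701027  46.62796895]
 [545.18714506  96.56892835 174.63584014]]
t [-0.004 -0.001  0.635] w [-0.     0.    -0.001] rows>= 4.0
t [-0.004 -0.001  0.858] w [-0.     0.    -0.001] rows>= 6.0
```

>>> {"fn": "jog_arm", "kwargs": {"plan": [{"tx": -0.004, "ty": 0, "tz": 0.6, "wx": 0, "wy": 0, "wz": 0, "claw": 0}, {"tx": -0.004, "ty": 0, "tz": 0.6, "wx": 0, "wy": 0, "wz": 0, "claw": 0}, {"tx": -0.004, "ty": 0, "tz": 0.6, "wx": 0, "wy": 0, "wz": 0, "claw": 0}, {"tx": -0.004, "ty": 0, "tz": 0.6, "wx": 0, "wy": 0, "wz": 0, "claw": 0}, {"tx": -0.004, "ty": 0, "tz": 0.72, "wx": 0, "wy": 0, "wz": 0, "claw": 0}, {"tx": -0.004, "ty": 0, "tz": 0.8, "wx": 0, "wy": 0, "wz": 0, "claw": 0}, {"tx": -0.004, "ty": 0, "tz": 0.85, "wx": 0, "wy": 0, "wz": 0, "claw": 0}, {"tx": -0.004, "ty": 0, "tz": 0.85, "wx": 0, "wy": 0, "wz": 0, "claw": 0}, {"tx": -0.004, "ty": 0, "tz": 0.85, "wx": 0, "wy": 0, "wz": 0, "claw": 1}, {"tx": -0.004, "ty": 0, "tz": 0.85, "wx": 0, "wy": 0, "wz": 0, "claw": 1}, {"tx": -0.004, "ty": 0, "tz": 0.85, "wx": 0, "wy": 0, "wz": 0, "claw": 1}, {"tx": -0.004, "ty": 0, "tz": 0.85, "wx": 0, "wy": 0, "wz": 0, "claw": 1}]}}

```text
clock: 7.65
eef_pos: [442.2, 95.8, 46.5]
tool_rot: [3.141, 0.002, 3.14]
force: [-0.3, -1.2, 5.7]
width: 49.0
gripper_force: 60.9
```

>>> {"fn": "jog_arm", "kwargs": {"plan": [{"tx": 0, "ty": 0, "tz": 0, "wx": 0, "wy": 0, "wz": 0, "claw": 1}, {"tx": 0, "ty": 0, "tz": 0, "wx": 0, "wy": 0, "wz": 0, "claw": 1}, {"tx": 0, "ty": 0, "tz": 0, "wx": 0, "wy": 0, "wz": 0, "claw": 1}]}}

```text
clock: 7.95
eef_pos: [442.2, 95.8, 46.5]
tool_rot: [3.141, 0.002, 3.141]
force: [-0.6, -0.7, 7.5]
width: 48.8
gripper_force: 60.8
```

```bash
python3 - <<'E'
from h import *
s=st()
go(441,96,200,3.139); go(460,-70,200,1.8)
E
```

```text
8.0 [442.2  95.8  46.5] [3.141e+00 2.000e-03 3.141e+00] q [ 0.09  0.75 -0.54  2.19  0.94  0.45  0.35] w 48.8 F [-0.6 -0.7  7.5]
t [ 0.003  0.001 -0.512] w [0.    0.002 0.001] rows>= 4.0
t [-0.061 -0.553 -0.512] w [0.001 0.001 0.853] rows>= 9.0
```

>>> {"fn": "jog_arm", "kwargs": {"plan": [{"tx": 0, "ty": 0, "tz": -0.05, "wx": 0, "wy": 0, "wz": 0, "claw": 1}, {"tx": 0, "ty": 0, "tz": -0.17, "wx": 0, "wy": 0, "wz": 0, "claw": 1}, {"tx": 0, "ty": 0, "tz": -0.33, "wx": 0, "wy": 0, "wz": 0, "claw": 1}, {"tx": 0, "ty": 0, "tz": -0.5, "wx": 0, "wy": 0, "wz": 0, "claw": 1}, {"tx": -0.02, "ty": -0.12, "tz": -0.5, "wx": 0, "wy": 0, "wz": 0.09, "claw": 1}, {"tx": -0.03, "ty": -0.24, "tz": -0.5, "wx": 0, "wy": 0, "wz": 0.18, "claw": 1}, {"tx": -0.04, "ty": -0.36, "tz": -0.5, "wx": 0, "wy": 0, "wz": 0.27, "claw": 1}, {"tx": -0.05, "ty": -0.48, "tz": -0.5, "wx": 0, "wy": 0, "wz": 0.36, "claw": 1}, {"tx": -0.06, "ty": -0.6, "tz": -0.5, "wx": 0, "wy": 0, "wz": 0.45, "claw": 1}, {"tx": -0.09, "ty": -0.72, "tz": -0.5, "wx": 0, "wy": 0, "wz": 0.54, "claw": 1}, {"tx": -0.12, "ty": -0.84, "tz": -0.5, "wx": 0, "wy": 0, "wz": 0.63, "claw": 1}, {"tx": -0.15, "ty": -0.96, "tz": -0.5, "wx": 0, "wy": 0, "wz": 0.72, "claw": 1}]}}

```text
clock: 9.15
eef_pos: [486.1, -193.9, 195.9]
tool_rot: [3.141, 0.0, 2.004]
force: [-0.1, 0.6, -1.8]
width: 48.5
gripper_force: 62.2
```

```bash
python3 - <<'E'
from h import *
s=st()
go(489,-207,170,1.827)
E
```

```text
9.2 [ 486.1 -193.9  195.9] [3.141 0.    2.004] q [ 0.69  0.54 -0.54  1.9   0.38  0.8   0.38] w 48.5 F [-0.1  0.6 -1.8]
t [-0.044 -0.01   0.086] w [0.    0.    0.113] rows>= 2.0
```

>>> {"fn": "jog_arm", "kwargs": {"plan": [{"tx": -0.044, "ty": -0.01, "tz": 0.086, "wx": 0, "wy": 0, "wz": 0.113, "claw": 1}, {"tx": -0.044, "ty": -0.01, "tz": 0.086, "wx": 0, "wy": 0, "wz": 0.113, "claw": 1}, {"tx": -0.044, "ty": -0.01, "tz": 0.086, "wx": 0, "wy": 0, "wz": 0.113, "claw": 1}, {"tx": -0.044, "ty": -0.01, "tz": 0.086, "wx": 0, "wy": 0, "wz": 0.113, "claw": 1}]}}

```text
clock: 9.55
eef_pos: [489.5, -203.8, 170.4]
tool_rot: [3.14, -0.0, 1.837]
force: [0.3, 0.6, -1.2]
width: 49.1
gripper_force: 62.3
```

```bash
python3 - <<'E'
from h import *
s=st(); p=shot('wrist','w5.png'); w=cloud(p)
m=abs(w[...,2]-60)<4
g=w[m]
for c in [(489.2,-207.4),(482.3,-307.2),(475,-407)]:
    d=np.hypot(g[:,0]-c[0],g[:,1]-c[1]); q=g[d<52]; rr=np.hypot(q[:,0]-c[0],q[:,1]-c[1])
    # outer edge circle fit
    if len(q)<200: continue
    from scipy.optimize import least_squares
    a=np.arctan2(q[:,1]-c[1],q[:,0]-c[0]); e=[]
    for k in np.arange(-np.pi,np.pi,0.1):
        i=np.where((a>=k)&(a<k+.1))[0]
        if len(i)>5: j=i[np.argmax(rr[i])]; e.append(q[j,:2])
    e=np.array(e); r=least_squares(lambda x:np.hypot(e[:,0]-x[0],e[:,1]-x[1])-47,c,loss='soft_l1'); print(np.round(r.x,1),len(e),round(r.cost,1))
E
```

```text
9.6 [ 489.5 -203.8  170.4] [ 3.14  -0.     1.837] q [ 0.66  0.58 -0.47  1.91  0.37  0.75  0.24] w 49.1 F [ 0.3  0.6 -1.2]
[ 489.6 -207.7] 40 0.4
[ 474.8 -406.9] 10 1.4
```

View pics/w5.png

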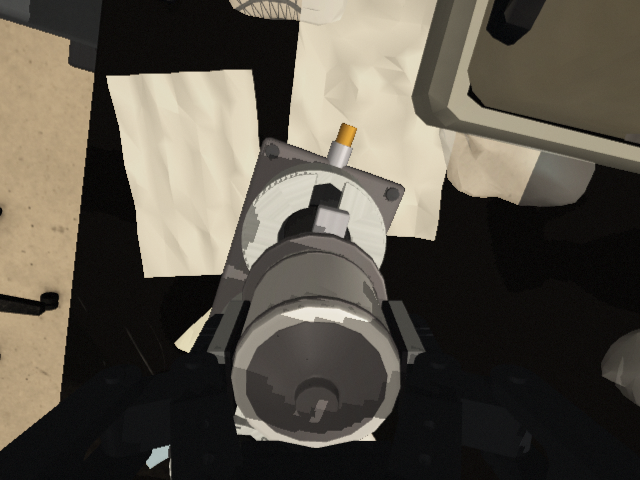

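```bash
python3 - <<'E'
from h import *
s=st(); p=shot('wrist'); s=st()
go(489.7,-208.2,115,1.827);go(489.7,-208.2,100,1.827)
# flange/lug check: cartridge cloud above the socket
w=cloud(p); tz=s['eef_pos'][2]; u=tz-46.5
q=w[(np.hypot(w[...,0]-489,w[...,1]+206)<45)]
t=q[abs(q[:,2]-(u+37))<3]; print('flange',len(t),cv2.minEnclosingCircle(t[:,:2].astype(np.float32)))
t=q[abs(q[:,2]-(u+87))<4]; print('head',len(t),cv2.minEnclosingCircle(t[:,:2].astype(np.float32)))
t=q[abs(q[:,2]-(u+18))<3]; print('lug',len(t),np.round(t.mean(0)-s['eef_pos'],1), np.arctan2(*(t.mean(0)-s['eef_pos'])[1::-1]))
E
```

```text
9.6 [ 489.7 -204.   170.5] [ 3.14  -0.     1.837] q [ 0.66  0.58 -0.47  1.91  0.37  0.75  0.24] w 48.6 F [-0.   0.2 -2.1]
9.7 [ 489.7 -204.2  170.5] [3.14  0.    1.836] q [ 0.66  0.58 -0.47  1.91  0.37  0.74  0.24] w 49.2 F [-0.9 -0.2 -0.3]
t [-0.013 -0.004  0.185] w [0.001 0.    0.006] rows>= 2.0
t [-0.013 -0.004  0.235] w [0.001 0.    0.006] rows>= 2.0
flange 2861 ((488.4515686035156, -199.60255432128906), 29.56705665588379)
head 14971 ((487.2325439453125, -197.21231079101562), 42.34479904174805)
lug 813 [ -1.7  32.9 -28.5] 1.623112901067784
```

>>> {"fn": "jog_arm", "kwargs": {"plan": [{"tx": -0.013, "ty": -0.004, "tz": 0.1, "wx": 0, "wy": 0, "wz": 0.006, "claw": 1}, {"tx": -0.013, "ty": -0.004, "tz": 0.185, "wx": 0, "wy": 0, "wz": 0.006, "claw": 1}, {"tx": -0.013, "ty": -0.004, "tz": 0.185, "wx": 0, "wy": 0, "wz": 0.006, "claw": 1}, {"tx": -0.013, "ty": -0.004, "tz": 0.215, "wx": 0, "wy": 0, "wz": 0.006, "claw": 1}, {"tx": -0.013, "ty": -0.004, "tz": 0.23, "wx": 0, "wy": 0, "wz": 0.006, "claw": 1}, {"tx": -0.013, "ty": -0.004, "tz": 0.23, "wx": 0, "wy": 0, "wz": 0.006, "claw": 1}, {"tx": -0.013, "ty": -0.004, "tz": 0.23, "wx": 0, "wy": 0, "wz": 0.006, "claw": 1}]}}

```text
clock: 10.35
eef_pos: [489.8, -209.5, 101.2]
tool_rot: [3.14, 0.001, 1.824]
force: [1.1, 0.1, -1.7]
width: 48.7
gripper_force: 62.4
```

>>> {"fn": "jog_arm", "kwargs": {"plan": [{"tx": 0, "ty": 0, "tz": 0.01, "wx": 0, "wy": 0, "wz": 0, "claw": 1}, {"tx": 0, "ty": 0, "tz": 0.02, "wx": 0, "wy": 0, "wz": 0, "claw": 1}, {"tx": 0, "ty": 0, "tz": 0.027, "wx": 0, "wy": 0, "wz": 0, "claw": 1}, {"tx": 0, "ty": 0, "tz": 0.027, "wx": 0, "wy": 0, "wz": 0, "claw": 1}]}}

```text
clock: 10.75
eef_pos: [489.8, -209.6, 92.4]
tool_rot: [3.14, 0.0, 1.824]
force: [2.5, -0.2, -1.9]
width: 48.8
gripper_force: 62.3
```

>>> {"fn": "jog_arm", "kwargs": {"plan": [{"tx": 0, "ty": 0, "tz": 0.015, "wx": 0, "wy": 0, "wz": 0, "claw": 1}, {"tx": 0, "ty": 0, "tz": 0.03, "wx": 0, "wy": 0, "wz": 0, "claw": 1}, {"tx": 0, "ty": 0, "tz": 0.045, "wx": 0, "wy": 0, "wz": 0, "claw": 1}, {"tx": 0, "ty": 0, "tz": 0.056, "wx": 0, "wy": 0, "wz": 0, "claw": 1}, {"tx": 0, "ty": 0, "tz": 0.056, "wx": 0, "wy": 0, "wz": 0, "claw": 1}, {"tx": 0, "ty": 0, "tz": 0.056, "wx": 0, "wy": 0, "wz": 0, "claw": 1}]}}

```text
clock: 11.35
eef_pos: [489.8, -209.6, 76.2]
tool_rot: [3.14, 0.001, 1.823]
force: [1.5, -0.4, 9.1]
width: 49.1
gripper_force: 63.6
```

>>> {"fn": "jog_arm", "kwargs": {"plan": [{"tx": 0, "ty": 0, "tz": 0, "wx": 0, "wy": 0, "wz": 0.09, "claw": 1}, {"tx": 0, "ty": 0, "tz": 0, "wx": 0, "wy": 0, "wz": 0.18, "claw": 1}, {"tx": 0, "ty": 0, "tz": 0, "wx": 0, "wy": 0, "wz": 0.27, "claw": 1}, {"tx": 0, "ty": 0, "tz": 0, "wx": 0, "wy": 0, "wz": 0.36, "claw": 1}, {"tx": 0, "ty": 0, "tz": 0, "wx": 0, "wy": 0, "wz": 0.45, "claw": 1}, {"tx": 0, "ty": 0, "tz": 0, "wx": 0, "wy": 0, "wz": 0.54, "claw": 1}, {"tx": 0, "ty": 0, "tz": 0, "wx": 0, "wy": 0, "wz": 0.63, "claw": 1}, {"tx": 0, "ty": 0, "tz": 0, "wx": 0, "wy": 0, "wz": 0.72, "claw": 1}, {"tx": 0, "ty": 0, "tz": 0, "wx": 0, "wy": 0, "wz": 0.81, "claw": 1}, {"tx": 0, "ty": 0, "tz": 0, "wx": 0, "wy": 0, "wz": 0.87, "claw": 1}, {"tx": 0, "ty": 0, "tz": 0, "wx": 0, "wy": 0, "wz": 0.87, "claw": 1}]}}

```text
clock: 12.45
eef_pos: [489.4, -208.9, 76.2]
tool_rot: [3.141, -0.0, 0.455]
force: [1.4, 1.5, 9.4]
width: 49.2
gripper_force: 63.2
```

```bash
python3 - <<'E'
from h import *
s=st(); print(s['torque'])
E
```

```text
12.4 [ 489.4 -208.9   76.2] [ 3.141 -0.     0.455] q [ 0.36  0.69 -0.01  1.98  0.01  0.47 -0.78] w 49.2 F [1.4 1.5 9.4]
[ 0.28063181 -0.15779293 -0.03900932]
```

Turning freely so far; go on to the stop.

>>> {"fn": "jog_arm", "kwargs": {"plan": [{"tx": 0, "ty": 0, "tz": 0, "wx": 0, "wy": 0, "wz": 0.05, "claw": 1}, {"tx": 0, "ty": 0, "tz": 0, "wx": 0, "wy": 0, "wz": 0.1, "claw": 1}, {"tx": 0, "ty": 0, "tz": 0, "wx": 0, "wy": 0, "wz": 0.14, "claw": 1}, {"tx": 0, "ty": 0, "tz": 0, "wx": 0, "wy": 0, "wz": 0.14, "claw": 1}]}}

```text
clock: 12.85
eef_pos: [489.0, -208.8, 76.2]
tool_rot: [-3.141, 0.0, 0.236]
force: [0.2, 1.4, 9.0]
width: 49.1
gripper_force: 63.2
```

```bash
python3 - <<'E'
from h import *
s=st(); print(s['torque'])
E
```

```text
12.8 [ 489.  -208.8   76.2] [-3.141  0.     0.236] q [ 0.32  0.69  0.05  1.98 -0.07  0.47 -0.92] w 49.1 F [0.2 1.4 9. ]
[ 0.46784795 -0.15355939  0.01737421]
```

>>> {"fn": "jog_arm", "kwargs": {"plan": [{"tx": 0, "ty": 0, "tz": 0, "wx": 0, "wy": 0, "wz": 0.03, "claw": 1}, {"tx": 0, "ty": 0, "tz": 0, "wx": 0, "wy": 0, "wz": 0.06, "claw": 1}, {"tx": 0, "ty": 0, "tz": 0, "wx": 0, "wy": 0, "wz": 0.06, "claw": 1}]}}

```text
clock: 13.15
eef_pos: [488.0, -209.1, 76.0]
tool_rot: [-3.141, 0.002, 0.143]
force: [-1.7, 1.2, 9.5]
width: 49.1
gripper_force: 62.7
```

```bash
python3 - <<'E'
from h import *
s=st(); print(s['torque'])
E
```

```text
13.2 [ 488.  -209.1   76. ] [-3.141e+00  2.000e-03  1.430e-01] q [ 0.3   0.7   0.07  1.98 -0.1   0.47 -0.98] w 49.1 F [-1.7  1.2  9.5]
[0.16297566 0.27479587 0.16065935]
```

>>> {"fn": "jog_arm", "kwargs": {"plan": [{"tx": 0, "ty": 0, "tz": 0, "wx": 0, "wy": 0, "wz": 0.03, "claw": 1}, {"tx": 0, "ty": 0, "tz": 0, "wx": 0, "wy": 0, "wz": 0.06, "claw": 1}, {"tx": 0, "ty": 0, "tz": 0, "wx": 0, "wy": 0, "wz": 0.06, "claw": 1}]}}

```text
clock: 13.45
eef_pos: [487.0, -208.6, 75.9]
tool_rot: [-3.14, 0.004, 0.051]
force: [-2.1, 2.0, 10.5]
width: 49.3
gripper_force: 62.6
```

```bash
python3 - <<'E'
from h import *
s=st(); print(s['torque'])
E
```

```text
13.4 [ 487.  -208.6   75.9] [-3.14   0.004  0.051] q [ 0.29  0.7   0.1   1.98 -0.13  0.48 -1.04] w 49.3 F [-2.1  2.  10.5]
[0.29481386 0.71205363 0.68874288]
```

>>> {"fn": "jog_arm", "kwargs": {"plan": [{"tx": 0, "ty": 0, "tz": -0.008, "wx": 0, "wy": 0, "wz": 0, "claw": 1}, {"tx": 0, "ty": 0, "tz": -0.015, "wx": 0, "wy": 0, "wz": 0, "claw": 1}, {"tx": 0, "ty": 0, "tz": -0.015, "wx": 0, "wy": 0, "wz": -0.02, "claw": 1}, {"tx": 0, "ty": 0, "tz": -0.015, "wx": 0, "wy": 0, "wz": -0.02, "claw": 0}, {"tx": 0, "ty": 0, "tz": -0.015, "wx": 0, "wy": 0, "wz": -0.02, "claw": 0}, {"tx": 0, "ty": 0, "tz": -0.015, "wx": 0, "wy": 0, "wz": -0.02, "claw": 0}, {"tx": 0, "ty": 0, "tz": -0.015, "wx": 0, "wy": 0, "wz": -0.02, "claw": 0}]}}

```text
clock: 14.15
eef_pos: [489.6, -209.7, 80.3]
tool_rot: [3.141, -0.001, 0.079]
force: [0.3, 0.4, -0.7]
width: 85.5
gripper_force: 0.0
```

>>> {"fn": "jog_arm", "kwargs": {"plan": [{"tx": 0, "ty": 0, "tz": -0.1, "wx": 0, "wy": 0, "wz": 0, "claw": 0}, {"tx": 0, "ty": 0, "tz": -0.25, "wx": 0, "wy": 0, "wz": 0, "claw": 0}, {"tx": 0, "ty": 0, "tz": -0.4, "wx": 0, "wy": 0, "wz": 0, "claw": 0}, {"tx": 0, "ty": 0, "tz": -0.55, "wx": 0, "wy": 0, "wz": 0, "claw": 0}, {"tx": -0.15, "ty": 0, "tz": -0.7, "wx": 0, "wy": 0, "wz": 0, "claw": 0}, {"tx": -0.3, "ty": 0, "tz": -0.75, "wx": 0, "wy": 0, "wz": 0, "claw": 0}, {"tx": -0.3, "ty": 0, "tz": -0.75, "wx": 0, "wy": 0, "wz": 0, "claw": 0}, {"tx": -0.3, "ty": 0, "tz": -0.75, "wx": 0, "wy": 0, "wz": 0, "claw": 0}]}}

```text
clock: 14.95
eef_pos: [398.6, -217.2, 306.3]
tool_rot: [3.141, -0.002, 0.078]
force: [0.2, -0.6, -1.0]
width: 85.5
gripper_force: 0.0
```

```bash
cat >> h.py <<'E'
def latched(p,c,zoff=34):
    w=cloud(p); q=w[np.hypot(w[...,0]-c[0],w[...,1]-c[1])<40]
    t=q[(q[:,2]>105)&(q[:,2]<130)]; h=np.histogram(q[:,2],bins=np.arange(55,140,1))
    print('heights',[(int(b),int(n)) for n,b in zip(*h) if n>60]); print('head top med',np.median(t[:,2]),cv2.minEnclosingCircle(t[:,:2].astype(np.float32)))
E
python3 - <<'E'
from h import *
shot('wrist'); s=st(); p=shot('wrist','w6.png')
latched(p,(489.5,-207.6)); go(420,0,310,0.6)
E
```

```text
15.0 [ 399.8 -216.7  305.5] [ 3.141e+00 -2.000e-03  7.900e-02] q [ 0.31  0.26  0.17  1.94 -0.05  0.95 -1.  ] w 85.6 F [0.8 0.1 0. ]
heights [(58, 191), (59, 783), (60, 922), (61, 299), (70, 116), (71, 106), (120, 135), (121, 530), (122, 743), (123, 509), (124, 422), (125, 423), (126, 388), (127, 188), (130, 79), (131, 99)]
head top med 123.40585441463219 ((490.0779113769531, -207.8630828857422), 25.260971069335938)
t [ 0.123 -0.714 -0.017] w [ 0.    -0.001 -0.331] rows>= 5.0
```

View pics/w6.png

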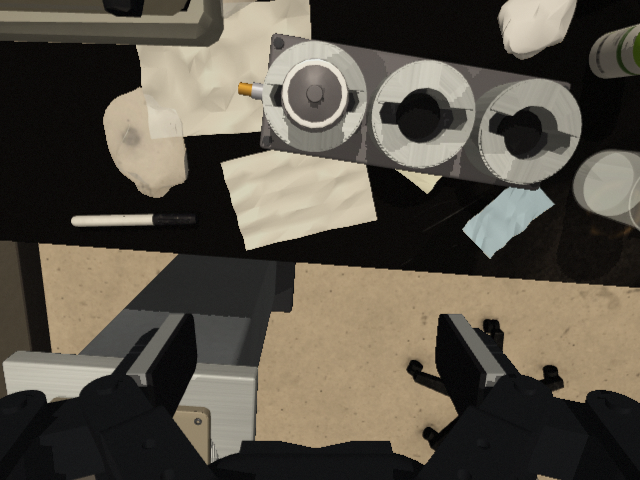

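>>> {"fn": "jog_arm", "kwargs": {"plan": [{"tx": 0.157, "ty": -0.713, "tz": -0.05, "wx": 0, "wy": 0, "wz": -0.95, "claw": 0}, {"tx": 0.157, "ty": -0.713, "tz": -0.05, "wx": 0, "wy": 0, "wz": -0.95, "claw": 0}, {"tx": 0.157, "ty": -0.713, "tz": -0.05, "wx": 0, "wy": 0, "wz": -0.95, "claw": 0}, {"tx": 0.157, "ty": -0.713, "tz": -0.05, "wx": 0, "wy": 0, "wz": -0.95, "claw": 0}, {"tx": 0.157, "ty": -0.713, "tz": -0.05, "wx": 0, "wy": 0, "wz": -0.95, "claw": 0}, {"tx": 0.157, "ty": -0.713, "tz": -0.05, "wx": 0, "wy": 0, "wz": -0.95, "claw": 0}, {"tx": 0.157, "ty": -0.713, "tz": -0.05, "wx": 0, "wy": 0, "wz": -0.95, "claw": 0}, {"tx": 0.157, "ty": -0.713, "tz": -0.05, "wx": 0, "wy": 0, "wz": -0.95, "claw": 0}, {"tx": 0.157, "ty": -0.713, "tz": -0.05, "wx": 0, "wy": 0, "wz": -0.95, "claw": 0}, {"tx": 0.157, "ty": -0.713, "tz": -0.05, "wx": 0, "wy": 0, "wz": -0.95, "claw": 0}, {"tx": 0.157, "ty": -0.713, "tz": -0.05, "wx": 0, "wy": 0, "wz": -0.95, "claw": 0}]}}

```text
clock: 16.15
eef_pos: [430.0, 1.3, 319.0]
tool_rot: [-3.14, -0.001, 1.574]
force: [-0.2, 0.1, -0.2]
width: 85.1
gripper_force: 0.0
```

>>> {"fn": "jog_arm", "kwargs": {"plan": [{"tx": 0.663, "ty": 0.067, "tz": 0.067, "wx": 0, "wy": 0, "wz": -1, "claw": 0}, {"tx": 0.663, "ty": 0.067, "tz": 0.067, "wx": 0, "wy": 0, "wz": -1, "claw": 0}, {"tx": 0.663, "ty": 0.067, "tz": 0.067, "wx": 0, "wy": 0, "wz": -1, "claw": 0}, {"tx": 0.663, "ty": 0.067, "tz": 0.067, "wx": 0, "wy": 0, "wz": -1, "claw": 0}, {"tx": 0.663, "ty": 0.067, "tz": 0.067, "wx": 0, "wy": 0, "wz": -1, "claw": 0}, {"tx": 0.663, "ty": 0.067, "tz": 0.067, "wx": 0, "wy": 0, "wz": -1, "claw": 0}, {"tx": 0.663, "ty": 0.067, "tz": 0.067, "wx": 0, "wy": 0, "wz": -1, "claw": 0}, {"tx": 0.663, "ty": 0.067, "tz": 0.067, "wx": 0, "wy": 0, "wz": -1, "claw": 0}, {"tx": 0.663, "ty": 0.067, "tz": 0.067, "wx": 0, "wy": 0, "wz": -1, "claw": 0}, {"tx": 0.663, "ty": 0.067, "tz": 0.067, "wx": 0, "wy": 0, "wz": -1, "claw": 0}, {"tx": 0.663, "ty": 0.067, "tz": 0.067, "wx": 0, "wy": 0, "wz": -1, "claw": 0}, {"tx": 0.663, "ty": 0.067, "tz": 0.067, "wx": 0, "wy": 0, "wz": -1, "claw": 0}]}}

```text
clock: 17.35
eef_pos: [449.2, 199.9, 299.2]
tool_rot: [3.141, -0.002, 3.14]
force: [0.8, 0.5, -0.6]
width: 85.1
gripper_force: 0.0
```

```bash
python3 - <<'E'
from h import *
shot('wrist'); p=shot('wrist'); s=st()
for r in ctrl.trace(p,'cartridge_0'):
    q=cloud(p)[r['pixels']]; print(r['score'],np.round(np.nanpercentile(q,[3,50,97],axis=0)).tolist())
c=cart(p,(450,199)); go(c[0],c[1],43,3.14)
w=cloud(p); q=w[(abs(w[...,1]-c[1])<60)&(w[...,0]>490)]
q=q[q[:,2]>40]; print('front', np.nanpercentile(q,[1,50],axis=0) if len(q) else None)
E
```

```text
17.4 [449.2 199.7 299.4] [ 3.141e+00 -1.000e-03  3.139e+00] q [-0.    0.38 -0.65  1.84  0.26  1.01  0.81] w 85.2 F [-0.2 -0.2 -0.6]
0.84 [[421.0, 176.0, 18.0], [443.0, 200.0, 89.0], [471.0, 223.0, 97.0]]
cart [450.2 198.8  25.4] lug -0.194 conc 0.97 67 ends [np.float64(2.948)]
t [-0.004 -0.003  0.855] w [ 0.    -0.001 -0.   ] rows>= 6.0
front [[514.51538557 139.65150014  47.62216088]
 [549.45462707 185.70479338 160.4951529 ]]
```

Not knocked; lug −0.194 at yaw 3.139. Same grasp.

>>> {"fn": "jog_arm", "kwargs": {"plan": [{"tx": -0.004, "ty": -0.003, "tz": 0.17, "wx": 0, "wy": 0, "wz": 0, "claw": 0}, {"tx": -0.004, "ty": -0.003, "tz": 0.33, "wx": 0, "wy": 0, "wz": 0, "claw": 0}, {"tx": -0.004, "ty": -0.003, "tz": 0.5, "wx": 0, "wy": 0, "wz": 0, "claw": 0}, {"tx": -0.004, "ty": -0.003, "tz": 0.6, "wx": 0, "wy": 0, "wz": 0, "claw": 0}, {"tx": -0.004, "ty": -0.003, "tz": 0.72, "wx": 0, "wy": 0, "wz": 0, "claw": 0}, {"tx": -0.004, "ty": -0.003, "tz": 0.8, "wx": 0, "wy": 0, "wz": 0, "claw": 0}, {"tx": -0.004, "ty": -0.003, "tz": 0.845, "wx": 0, "wy": 0, "wz": 0, "claw": 0}, {"tx": -0.004, "ty": -0.003, "tz": 0.845, "wx": 0, "wy": 0, "wz": 0, "claw": 0}, {"tx": -0.004, "ty": -0.003, "tz": 0.845, "wx": 0, "wy": 0, "wz": 0, "claw": 1}, {"tx": -0.004, "ty": -0.003, "tz": 0.845, "wx": 0, "wy": 0, "wz": 0, "claw": 1}, {"tx": -0.004, "ty": -0.003, "tz": 0.845, "wx": 0, "wy": 0, "wz": 0, "claw": 1}, {"tx": -0.004, "ty": -0.003, "tz": 0.845, "wx": 0, "wy": 0, "wz": 0, "claw": 1}]}}

```text
clock: 18.7
eef_pos: [451.1, 198.6, 47.7]
tool_rot: [3.141, 0.002, -3.141]
force: [-0.7, -0.4, 7.3]
width: 48.9
gripper_force: 61.4
```

>>> {"fn": "jog_arm", "kwargs": {"plan": [{"tx": 0, "ty": 0, "tz": 0, "wx": 0, "wy": 0, "wz": 0, "claw": 1}, {"tx": 0, "ty": 0, "tz": 0, "wx": 0, "wy": 0, "wz": 0, "claw": 1}]}}

```text
clock: 18.9
eef_pos: [451.1, 198.6, 47.7]
tool_rot: [3.141, 0.002, -3.141]
force: [-0.1, 0.2, 7.5]
width: 48.7
gripper_force: 61.4
```

>>> {"fn": "jog_arm", "kwargs": {"plan": [{"tx": 0, "ty": 0, "tz": -0.05, "wx": 0, "wy": 0, "wz": 0, "claw": 1}, {"tx": 0, "ty": 0, "tz": -0.17, "wx": 0, "wy": 0, "wz": 0, "claw": 1}, {"tx": 0, "ty": 0, "tz": -0.33, "wx": 0, "wy": 0, "wz": 0, "claw": 1}, {"tx": 0, "ty": 0, "tz": -0.5, "wx": 0, "wy": 0, "wz": 0, "claw": 1}, {"tx": 0, "ty": -0.1, "tz": -0.52, "wx": 0, "wy": 0, "wz": 0.06, "claw": 1}, {"tx": -0.01, "ty": -0.22, "tz": -0.52, "wx": 0, "wy": 0, "wz": 0.12, "claw": 1}, {"tx": -0.02, "ty": -0.34, "tz": -0.52, "wx": 0, "wy": 0, "wz": 0.18, "claw": 1}, {"tx": -0.03, "ty": -0.46, "tz": -0.52, "wx": 0, "wy": 0, "wz": 0.24, "claw": 1}, {"tx": -0.04, "ty": -0.58, "tz": -0.52, "wx": 0, "wy": 0, "wz": 0.3, "claw": 1}, {"tx": -0.04, "ty": -0.7, "tz": -0.52, "wx": 0, "wy": 0, "wz": 0.36, "claw": 1}, {"tx": -0.04, "ty": -0.8, "tz": -0.52, "wx": 0, "wy": 0, "wz": 0.42, "claw": 1}, {"tx": -0.04, "ty": -0.85, "tz": -0.52, "wx": 0, "wy": 0, "wz": 0.48, "claw": 1}]}}

```text
clock: 20.1
eef_pos: [461.9, -60.2, 202.7]
tool_rot: [-3.14, 0.001, 2.38]
force: [-0.3, 0.7, -2.6]
width: 49.2
gripper_force: 62.4
```

```bash
python3 - <<'E'
from h import *
st(); go(482.4,-308,200,1.754)
E
```

```text
20.1 [461.9 -60.2 202.7] [-3.14e+00  1.00e-03  2.38e+00] q [ 0.35  0.43 -0.39  2.04  0.25  0.72  0.61] w 49.2 F [-0.3  0.7 -2.6]
t [-0.619 -0.551  0.01 ] w [-0.001  0.001  0.399] rows>= 5.0
```

>>> {"fn": "jog_arm", "kwargs": {"plan": [{"tx": -0.1, "ty": -0.09, "tz": 0, "wx": 0, "wy": 0, "wz": 0.06, "claw": 1}, {"tx": -0.2, "ty": -0.18, "tz": 0, "wx": 0, "wy": 0, "wz": 0.13, "claw": 1}, {"tx": -0.3, "ty": -0.27, "tz": 0, "wx": 0, "wy": 0, "wz": 0.2, "claw": 1}, {"tx": -0.4, "ty": -0.36, "tz": 0, "wx": 0, "wy": 0, "wz": 0.27, "claw": 1}, {"tx": -0.5, "ty": -0.45, "tz": 0, "wx": 0, "wy": 0, "wz": 0.34, "claw": 1}, {"tx": -0.6, "ty": -0.53, "tz": 0, "wx": 0, "wy": 0, "wz": 0.4, "claw": 1}, {"tx": -0.62, "ty": -0.551, "tz": 0.05, "wx": 0, "wy": 0, "wz": 0.4, "claw": 1}, {"tx": -0.62, "ty": -0.551, "tz": 0.1, "wx": 0, "wy": 0, "wz": 0.4, "claw": 1}, {"tx": -0.62, "ty": -0.551, "tz": 0.1, "wx": 0, "wy": 0, "wz": 0.4, "claw": 1}]}}

```text
clock: 21.0
eef_pos: [483.4, -303.5, 170.5]
tool_rot: [-3.138, -0.004, 1.76]
force: [-0.8, 0.4, -1.5]
width: 48.8
gripper_force: 62.4
```

```bash
python3 - <<'E'
from h import *
shot('wrist'); s=st(); p=shot('wrist','w7.png')
go(482.4,-308,117,1.754); go(482.4,-308,103,1.754)
w=cloud(p); u=s['eef_pos'][2]-47.7
q=w[(np.hypot(w[...,0]-482,w[...,1]+307)<45)]
t=q[abs(q[:,2]-(u+18))<3]; print('lug',len(t), np.arctan2(*(t.mean(0)-s['eef_pos'])[1::-1]))
E
```

```text
21.1 [ 484.3 -303.4  171.6] [-3.140e+00 -2.000e-03  1.761e+00] q [ 0.63  0.6  -0.19  1.8   0.15  0.77  0.56] w 49.0 F [-0.  -0.2 -1.6]
t [-0.013 -0.011  0.185] w [-0.    -0.001  0.005] rows>= 2.0
t [-0.013 -0.011  0.231] w [-0.    -0.001  0.005] rows>= 2.0
lug 815 1.5887550865367022
```

View pics/w7.png

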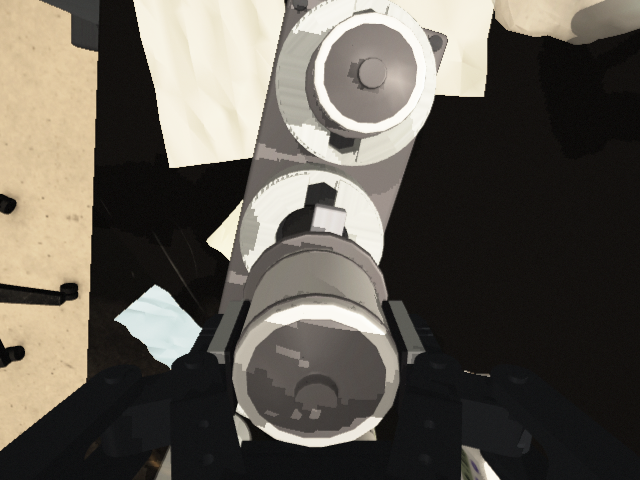

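>>> {"fn": "jog_arm", "kwargs": {"plan": [{"tx": -0.015, "ty": -0.01, "tz": 0.1, "wx": 0, "wy": 0, "wz": 0.005, "claw": 1}, {"tx": -0.015, "ty": -0.01, "tz": 0.185, "wx": 0, "wy": 0, "wz": 0.005, "claw": 1}, {"tx": -0.015, "ty": -0.01, "tz": 0.185, "wx": 0, "wy": 0, "wz": 0.005, "claw": 1}, {"tx": -0.015, "ty": -0.01, "tz": 0.215, "wx": 0, "wy": 0, "wz": 0.005, "claw": 1}, {"tx": -0.015, "ty": -0.01, "tz": 0.23, "wx": 0, "wy": 0, "wz": 0.005, "claw": 1}, {"tx": -0.015, "ty": -0.01, "tz": 0.23, "wx": 0, "wy": 0, "wz": 0.005, "claw": 1}, {"tx": -0.015, "ty": -0.01, "tz": 0.23, "wx": 0, "wy": 0, "wz": 0.005, "claw": 1}]}}

```text
clock: 21.8
eef_pos: [483.7, -309.6, 104.2]
tool_rot: [3.141, 0.001, 1.753]
force: [0.2, -0.0, -2.1]
width: 48.8
gripper_force: 62.5
```

>>> {"fn": "jog_arm", "kwargs": {"plan": [{"tx": 0, "ty": 0, "tz": 0.01, "wx": 0, "wy": 0, "wz": 0, "claw": 1}, {"tx": 0, "ty": 0, "tz": 0.02, "wx": 0, "wy": 0, "wz": 0, "claw": 1}, {"tx": 0, "ty": 0, "tz": 0.03, "wx": 0, "wy": 0, "wz": 0, "claw": 1}, {"tx": 0, "ty": 0, "tz": 0.03, "wx": 0, "wy": 0, "wz": 0, "claw": 1}]}}

```text
clock: 22.2
eef_pos: [483.1, -309.3, 94.0]
tool_rot: [-3.141, -0.0, 1.753]
force: [-0.1, -0.4, -2.1]
width: 48.7
gripper_force: 62.6
```

>>> {"fn": "jog_arm", "kwargs": {"plan": [{"tx": 0, "ty": 0, "tz": 0.015, "wx": 0, "wy": 0, "wz": 0, "claw": 1}, {"tx": 0, "ty": 0, "tz": 0.03, "wx": 0, "wy": 0, "wz": 0, "claw": 1}, {"tx": 0, "ty": 0, "tz": 0.045, "wx": 0, "wy": 0, "wz": 0, "claw": 1}, {"tx": 0, "ty": 0, "tz": 0.056, "wx": 0, "wy": 0, "wz": 0, "claw": 1}, {"tx": 0, "ty": 0, "tz": 0.056, "wx": 0, "wy": 0, "wz": 0, "claw": 1}, {"tx": 0, "ty": 0, "tz": 0.056, "wx": 0, "wy": 0, "wz": 0, "claw": 1}]}}

```text
clock: 22.8
eef_pos: [483.2, -309.6, 78.1]
tool_rot: [-3.142, 0.0, 1.753]
force: [-2.5, 1.0, 6.7]
width: 48.8
gripper_force: 63.3
```

>>> {"fn": "jog_arm", "kwargs": {"plan": [{"tx": 0, "ty": 0, "tz": 0.004, "wx": 0, "wy": 0, "wz": 0, "claw": 1}, {"tx": 0, "ty": 0, "tz": 0.004, "wx": 0, "wy": 0, "wz": 0, "claw": 1}, {"tx": 0, "ty": 0, "tz": 0.004, "wx": 0, "wy": 0, "wz": 0, "claw": 1}]}}

```text
clock: 23.1
eef_pos: [483.2, -309.6, 77.2]
tool_rot: [3.142, 0.001, 1.752]
force: [-3.6, 1.6, 9.0]
width: 48.9
gripper_force: 63.2
```

>>> {"fn": "jog_arm", "kwargs": {"plan": [{"tx": 0, "ty": 0, "tz": 0, "wx": 0, "wy": 0, "wz": 0.09, "claw": 1}, {"tx": 0, "ty": 0, "tz": 0, "wx": 0, "wy": 0, "wz": 0.18, "claw": 1}, {"tx": 0, "ty": 0, "tz": 0, "wx": 0, "wy": 0, "wz": 0.27, "claw": 1}, {"tx": 0, "ty": 0, "tz": 0, "wx": 0, "wy": 0, "wz": 0.36, "claw": 1}, {"tx": 0, "ty": 0, "tz": 0, "wx": 0, "wy": 0, "wz": 0.45, "claw": 1}, {"tx": 0, "ty": 0, "tz": 0, "wx": 0, "wy": 0, "wz": 0.54, "claw": 1}, {"tx": 0, "ty": 0, "tz": 0, "wx": 0, "wy": 0, "wz": 0.63, "claw": 1}, {"tx": 0, "ty": 0, "tz": 0, "wx": 0, "wy": 0, "wz": 0.72, "claw": 1}, {"tx": 0, "ty": 0, "tz": 0, "wx": 0, "wy": 0, "wz": 0.81, "claw": 1}, {"tx": 0, "ty": 0, "tz": 0, "wx": 0, "wy": 0, "wz": 0.87, "claw": 1}, {"tx": 0, "ty": 0, "tz": 0, "wx": 0, "wy": 0, "wz": 0.87, "claw": 1}]}}

```text
clock: 24.2
eef_pos: [482.0, -307.7, 76.9]
tool_rot: [-3.138, 0.002, 0.385]
force: [-4.6, 3.6, 10.6]
width: 48.9
gripper_force: 63.6
```

```bash
python3 - <<'E'
from h import *
s=st(); print(s['torque'])
E
```

```text
24.2 [ 482.  -307.7   76.9] [-3.138e+00  2.000e-03  3.850e-01] q [ 0.38  0.74  0.21  1.87 -0.27  0.56 -0.41] w 48.9 F [-4.6  3.6 10.6]
[ 0.92790811  1.0671773  -0.02887263]
```

>>> {"fn": "jog_arm", "kwargs": {"plan": [{"tx": 0, "ty": 0, "tz": 0, "wx": 0, "wy": 0, "wz": 0.06, "claw": 1}, {"tx": 0, "ty": 0, "tz": 0, "wx": 0, "wy": 0, "wz": 0.12, "claw": 1}, {"tx": 0, "ty": 0, "tz": 0, "wx": 0, "wy": 0, "wz": 0.18, "claw": 1}, {"tx": 0, "ty": 0, "tz": 0, "wx": 0, "wy": 0, "wz": 0.22, "claw": 1}, {"tx": 0, "ty": 0, "tz": 0, "wx": 0, "wy": 0, "wz": 0.22, "claw": 1}]}}

```text
clock: 24.7
eef_pos: [481.7, -308.4, 77.0]
tool_rot: [-3.14, 0.003, 0.044]
force: [-5.4, 1.6, 11.2]
width: 49.2
gripper_force: 63.5
```

```bash
python3 - <<'E'
from h import *
s=st(); print(s['torque'])
E
```

```text
24.7 [ 481.7 -308.4   77. ] [-3.14e+00  3.00e-03  4.40e-02] q [ 0.33  0.75  0.31  1.87 -0.39  0.58 -0.65] w 49.2 F [-5.4  1.6 11.2]
[0.60885289 1.34330129 0.81054814]
```

Torque 0.81 N m: at the stop. Let it spring up and release.

>>> {"fn": "jog_arm", "kwargs": {"plan": [{"tx": 0, "ty": 0, "tz": -0.008, "wx": 0, "wy": 0, "wz": 0, "claw": 1}, {"tx": 0, "ty": 0, "tz": -0.015, "wx": 0, "wy": 0, "wz": 0, "claw": 1}, {"tx": 0, "ty": 0, "tz": -0.015, "wx": 0, "wy": 0, "wz": -0.02, "claw": 1}, {"tx": 0, "ty": 0, "tz": -0.015, "wx": 0, "wy": 0, "wz": -0.02, "claw": 0}, {"tx": 0, "ty": 0, "tz": -0.015, "wx": 0, "wy": 0, "wz": -0.02, "claw": 0}, {"tx": 0, "ty": 0, "tz": -0.015, "wx": 0, "wy": 0, "wz": -0.02, "claw": 0}, {"tx": 0, "ty": 0, "tz": -0.015, "wx": 0, "wy": 0, "wz": -0.02, "claw": 0}]}}

```text
clock: 25.4
eef_pos: [484.1, -309.8, 81.5]
tool_rot: [3.141, -0.002, 0.072]
force: [0.2, 0.4, 0.4]
width: 84.9
gripper_force: 0.0
```

>>> {"fn": "jog_arm", "kwargs": {"plan": [{"tx": 0, "ty": 0, "tz": -0.1, "wx": 0, "wy": 0, "wz": 0, "claw": 0}, {"tx": 0, "ty": 0, "tz": -0.25, "wx": 0, "wy": 0, "wz": 0, "claw": 0}, {"tx": 0, "ty": 0, "tz": -0.4, "wx": 0, "wy": 0, "wz": 0, "claw": 0}, {"tx": 0, "ty": 0, "tz": -0.55, "wx": 0, "wy": 0, "wz": 0, "claw": 0}, {"tx": -0.15, "ty": -0.15, "tz": -0.7, "wx": 0, "wy": 0, "wz": 0, "claw": 0}, {"tx": -0.27, "ty": -0.2, "tz": -0.75, "wx": 0, "wy": 0, "wz": 0, "claw": 0}, {"tx": -0.27, "ty": -0.2, "tz": -0.75, "wx": 0, "wy": 0, "wz": 0, "claw": 0}, {"tx": -0.27, "ty": -0.2, "tz": -0.75, "wx": 0, "wy": 0, "wz": 0, "claw": 0}]}}

```text
clock: 26.2
eef_pos: [397.1, -254.9, 307.9]
tool_rot: [3.141, -0.004, 0.071]
force: [0.8, 0.7, -0.8]
width: 85.2
gripper_force: 0.0
```

```bash
python3 - <<'E'
from h import *
shot('wrist'); s=st(); p=shot('wrist','w8.png')
latched(p,(489.5,-207.6)); latched(p,(482.3,-307.2)); go(430,0,320,0.1)
for n in ('side','scene'):
    q=shot(n,n+'8.png')
    for t in ('cartridge_0','valve_lever_base'):
      for r in ctrl.trace(q,t):
        print(n,t,round(r['score'],2),np.round(np.nanpercentile(cloud(q)[r['pixels']],[3,50,97],axis=0)).tolist())
E
```

```text
26.2 [ 398.5 -255.3  307.1] [ 3.141e+00 -3.000e-03  7.200e-02] q [ 0.15  0.31  0.48  1.9  -0.17  0.97 -0.79] w 84.9 F [ 0.6 -0.4 -0.6]
heights [(58, 184), (59, 698), (60, 854), (61, 250), (70, 196), (71, 202), (120, 146), (121, 548), (122, 697), (123, 519), (124, 426), (125, 436), (126, 390), (127, 175), (130, 93), (131, 95)]
head top med 123.44768779043719 ((490.04888916015625, -207.7469940185547), 25.313596725463867)
heights [(58, 173), (59, 654), (60, 770), (61, 229), (70, 234), (71, 198), (72, 67), (120, 150), (121, 504), (122, 687), (123, 485), (124, 387), (125, 413), (126, 383), (127, 180), (130, 83), (131, 81)]
head top med 123.3944257084608 ((482.7179870605469, -307.67852783203125), 25.291929244995117)
t [ 0.164 -0.842 -0.045] w [ 0.    -0.001 -0.018] rows>= 6.0
side cartridge_0 0.76 [[455.0, -335.0, 69.0], [469.0, -313.0, 120.0], [497.0, -289.0, 130.0]]
side valve_lever_base 0.63 [[423.0, 313.0, 8.0], [441.0, 340.0, 25.0], [468.0, 375.0, 98.0]]
side valve_lever_base 0.21 [[455.0, -335.0, 69.0], [469.0, -314.0, 120.0], [498.0, -289.0, 130.0]]
scene cartridge_0 0.87 [[460.0, -232.0, 67.0], [470.0, -207.0, 102.0], [496.0, -186.0, 128.0]]
scene cartridge_0 0.79 [[454.0, -333.0, 64.0], [464.0, -306.0, 100.0], [492.0, -285.0, 128.0]]
scene valve_lever_base 0.63 [[422.0, 317.0, -0.0], [439.0, 351.0, 24.0], [522.0, 394.0, 100.0]]
```

View pics/side8.png

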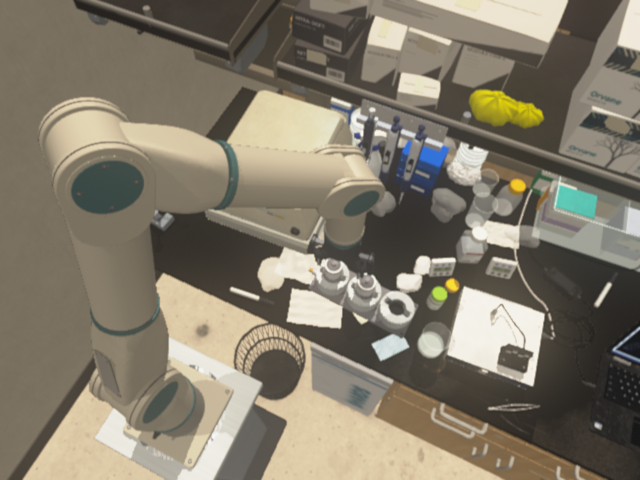

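>>> {"fn": "jog_arm", "kwargs": {"plan": [{"tx": 0.16, "ty": -0.84, "tz": -0.05, "wx": 0, "wy": 0, "wz": -0.1, "claw": 0}, {"tx": 0.16, "ty": -0.84, "tz": -0.05, "wx": 0, "wy": 0, "wz": -0.1, "claw": 0}, {"tx": 0.16, "ty": -0.84, "tz": -0.05, "wx": 0, "wy": 0, "wz": -0.1, "claw": 0}, {"tx": 0.16, "ty": -0.84, "tz": -0.05, "wx": 0, "wy": 0, "wz": -0.1, "claw": 0}, {"tx": 0.16, "ty": -0.84, "tz": -0.05, "wx": 0, "wy": 0, "wz": -0.1, "claw": 0}, {"tx": 0.16, "ty": -0.84, "tz": -0.05, "wx": 0, "wy": 0, "wz": -0.1, "claw": 0}, {"tx": 0.16, "ty": -0.84, "tz": -0.05, "wx": 0, "wy": 0, "wz": -0.1, "claw": 0}]}}

```text
clock: 27.3
eef_pos: [428.2, 0.9, 320.7]
tool_rot: [3.142, 0.0, 0.233]
force: [-0.1, -0.4, 0.7]
width: 85.5
gripper_force: 0.0
```

```bash
python3 - <<'E'
from h import *
st(); go(395,265,310,0.23)
E
```

```text
27.3 [428.2   0.9 320.7] [3.142 0.    0.233] q [-0.33  0.21  0.32  1.97 -0.08  0.98 -1.31] w 85.5 F [-0.1 -0.4  0.7]
t [ 0.096 -0.882  0.036] w [0.    0.    0.002] rows>= 6.0
```

>>> {"fn": "jog_arm", "kwargs": {"plan": [{"tx": 0.1, "ty": -0.88, "tz": 0.03, "wx": 0, "wy": 0, "wz": 0, "claw": 0}, {"tx": 0.1, "ty": -0.88, "tz": 0.03, "wx": 0, "wy": 0, "wz": 0, "claw": 0}, {"tx": 0.1, "ty": -0.88, "tz": 0.03, "wx": 0, "wy": 0, "wz": 0, "claw": 0}, {"tx": 0.1, "ty": -0.88, "tz": 0.03, "wx": 0, "wy": 0, "wz": 0, "claw": 0}, {"tx": 0.1, "ty": -0.88, "tz": 0.03, "wx": 0, "wy": 0, "wz": 0, "claw": 0}, {"tx": 0.1, "ty": -0.88, "tz": 0.03, "wx": 0, "wy": 0, "wz": 0, "claw": 0}, {"tx": 0.1, "ty": -0.88, "tz": 0.03, "wx": 0, "wy": 0, "wz": 0, "claw": 0}, {"tx": 0.1, "ty": -0.88, "tz": 0.03, "wx": 0, "wy": 0, "wz": 0, "claw": 0}]}}

```text
clock: 28.1
eef_pos: [398.2, 260.7, 311.6]
tool_rot: [3.139, 0.001, 0.226]
force: [-0.5, -0.8, 0.2]
width: 85.5
gripper_force: 0.0
```

```bash
python3 - <<'E'
from h import *
shot('wrist'); s=st(); p=shot('wrist','w9.png'); w=cloud(p)
d=np.hypot(w[...,0]-445,w[...,1]-352)
t=w[(d<70)&(abs(w[...,2]-25)<2.5)][:,:2].astype(np.float32); print('block',len(t),cv2.minAreaRect(t))
b=w[(d<90)&(w[...,2]>82)&(w[...,2]<115)]; print('ball',len(b),b.mean(0),b.max(0),b.min(0),cv2.minEnclosingCircle(b[:,:2].astype(np.float32)))
q=w[(d<220)&(w[...,2]>27)&(w[...,2]<40)]; 
for t in ['slide_box','valve_lever_base']:
  for r in ctrl.trace(p,t): print(t,r['score'],r['extent'],np.nanpercentile(w[r['pixels']],[2,50,98],axis=0).round().tolist())
print(px(p,(445,352,25)))
E
```

```text
28.1 [398.3 260.3 311.8] [3.14  0.    0.225] q [-0.77  0.29  0.17  1.88 -0.06  0.99 -1.92] w 85.3 F [ 0.7 -0.9 -0.3]
block 2214 ((451.9575500488281, 363.83673095703125), (69.5430908203125, 49.92689514160156), 82.81341552734375)
ball 758 [447.7753101  324.64816443 100.98142133] [459.98980194 338.16017066 106.93561112] [434.77111407 312.83412051  91.20461497] ((447.27362060546875, 325.43536376953125), 12.795974731445312)
slide_box 0.83 [247.6, 8.9, 73.0, 10.5] [[546.0, 339.0, 1.0], [552.0, 373.0, 15.0], [566.0, 390.0, 33.0]]
valve_lever_base 0.56 [229.2, 114.9, 79.4, 74.0] [[427.0, 316.0, 1.0], [453.0, 360.0, 26.0], [477.0, 397.0, 105.0]]
(np.float64(237.20612553933216), np.float64(124.64888497656885))
```

View pics/w9.png

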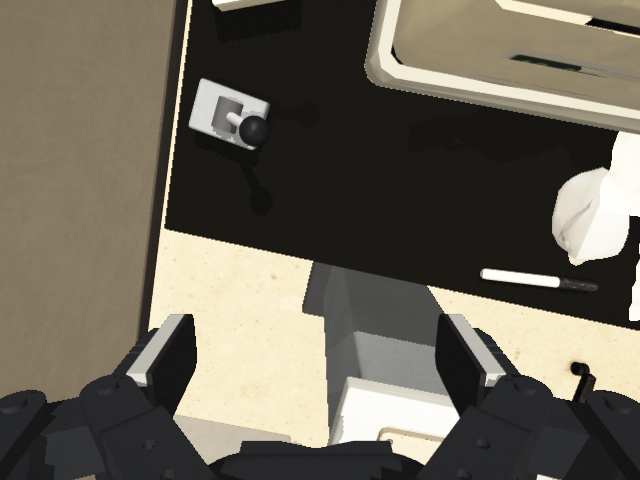

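```bash
python3 - <<'E'
from h import *
st(); go(442.2,284.6,200,1.449)
E
```

```text
28.3 [398.  261.2 312.2] [ 3.141 -0.     0.225] q [-0.77  0.29  0.17  1.87 -0.06  0.99 -1.92] w 85.4 F [ 0.3 -0.1  0.4]
t [ 0.161 -0.043  0.374] w [ 0.     0.    -0.779] rows>= 9.0
```

>>> {"fn": "jog_arm", "kwargs": {"plan": [{"tx": 0.16, "ty": -0.04, "tz": 0, "wx": 0, "wy": 0, "wz": -0.78, "claw": 1}, {"tx": 0.16, "ty": -0.04, "tz": 0, "wx": 0, "wy": 0, "wz": -0.78, "claw": 1}, {"tx": 0.16, "ty": -0.04, "tz": 0, "wx": 0, "wy": 0, "wz": -0.78, "claw": 1}, {"tx": 0.16, "ty": -0.04, "tz": 0, "wx": 0, "wy": 0, "wz": -0.78, "claw": 1}, {"tx": 0.16, "ty": -0.04, "tz": 0, "wx": 0, "wy": 0, "wz": -0.78, "claw": 1}, {"tx": 0.16, "ty": -0.04, "tz": 0, "wx": 0, "wy": 0, "wz": -0.78, "claw": 1}, {"tx": 0.16, "ty": -0.04, "tz": 0.1, "wx": 0, "wy": 0, "wz": -0.78, "claw": 1}, {"tx": 0.16, "ty": -0.04, "tz": 0.2, "wx": 0, "wy": 0, "wz": -0.78, "claw": 1}, {"tx": 0.16, "ty": -0.04, "tz": 0.3, "wx": 0, "wy": 0, "wz": -0.78, "claw": 1}, {"tx": 0.16, "ty": -0.04, "tz": 0.374, "wx": 0, "wy": 0, "wz": -0.78, "claw": 1}, {"tx": 0.16, "ty": -0.04, "tz": 0.374, "wx": 0, "wy": 0, "wz": -0.78, "claw": 1}]}}

```text
clock: 29.4
eef_pos: [440.0, 283.3, 197.4]
tool_rot: [-3.137, 0.005, 1.452]
force: [0.0, 0.4, -0.8]
width: 0.2
gripper_force: 0.0
```

```bash
python3 - <<'E'
from h import *
st(); go(442.2,284.6,80,1.449); go(454,380,80,1.449)
E
```

```text
29.4 [440.  283.3 197.4] [-3.137  0.005  1.452] q [-0.55  0.5  -0.1   1.9   0.07  0.76 -0.82] w 0.2 F [ 0.   0.4 -0.8]
t [0.007 0.008 0.391] w [-0.003  0.003  0.002] rows>= 3.0
t [0.327 0.01  0.39 ] w [-0.003  0.003  0.002] rows>= 4.0
```

>>> {"fn": "jog_arm", "kwargs": {"plan": [{"tx": 0.007, "ty": 0.008, "tz": 0.15, "wx": 0, "wy": 0, "wz": 0, "claw": 1}, {"tx": 0.007, "ty": 0.008, "tz": 0.3, "wx": 0, "wy": 0, "wz": 0, "claw": 1}, {"tx": 0.007, "ty": 0.008, "tz": 0.39, "wx": 0, "wy": 0, "wz": 0, "claw": 1}, {"tx": 0.007, "ty": 0.008, "tz": 0.39, "wx": 0, "wy": 0, "wz": 0, "claw": 1}, {"tx": 0.05, "ty": 0.009, "tz": 0.39, "wx": 0, "wy": 0, "wz": 0, "claw": 1}, {"tx": 0.09, "ty": 0.009, "tz": 0.39, "wx": 0, "wy": 0, "wz": 0, "claw": 1}, {"tx": 0.13, "ty": 0.009, "tz": 0.39, "wx": 0, "wy": 0, "wz": 0, "claw": 1}, {"tx": 0.17, "ty": 0.009, "tz": 0.39, "wx": 0, "wy": 0, "wz": 0, "claw": 1}, {"tx": 0.21, "ty": 0.01, "tz": 0.39, "wx": 0, "wy": 0, "wz": 0, "claw": 1}, {"tx": 0.25, "ty": 0.01, "tz": 0.39, "wx": 0, "wy": 0, "wz": 0, "claw": 1}, {"tx": 0.28, "ty": 0.01, "tz": 0.39, "wx": 0, "wy": 0, "wz": 0, "claw": 1}, {"tx": 0.3, "ty": 0.01, "tz": 0.39, "wx": 0, "wy": 0, "wz": 0, "claw": 1}]}}

```text
clock: 30.6
eef_pos: [454.5, 375.9, 82.5]
tool_rot: [-3.141, 0.0, 1.455]
force: [-0.8, -1.1, -0.6]
width: -0.3
gripper_force: 0.5
```

>>> {"fn": "jog_arm", "kwargs": {"plan": [{"tx": 0.01, "ty": 0, "tz": 0, "wx": 0, "wy": 0, "wz": 0, "claw": 1}, {"tx": 0.02, "ty": 0, "tz": 0, "wx": 0, "wy": 0, "wz": 0, "claw": 1}, {"tx": 0.02, "ty": 0, "tz": 0, "wx": 0, "wy": 0, "wz": 0, "claw": 1}]}}

```text
clock: 30.9
eef_pos: [454.6, 377.6, 82.4]
tool_rot: [-3.139, 0.006, 1.453]
force: [-1.8, -6.1, 2.6]
width: -0.3
gripper_force: 3.0
```

>>> {"fn": "jog_arm", "kwargs": {"plan": [{"tx": 0.012, "ty": 0, "tz": 0, "wx": 0, "wy": 0, "wz": 0, "claw": 1}, {"tx": 0.012, "ty": 0, "tz": 0, "wx": 0, "wy": 0, "wz": 0, "claw": 1}]}}

```text
clock: 31.1
eef_pos: [454.7, 377.8, 82.3]
tool_rot: [-3.138, 0.011, 1.451]
force: [-2.5, -12.2, 7.1]
width: 0.2
gripper_force: 6.0
```

>>> {"fn": "jog_arm", "kwargs": {"plan": [{"tx": -0.05, "ty": 0, "tz": 0, "wx": 0, "wy": 0, "wz": 0, "claw": 1}, {"tx": -0.2, "ty": 0, "tz": 0, "wx": 0, "wy": 0, "wz": 0, "claw": 1}, {"tx": -0.35, "ty": 0, "tz": 0, "wx": 0, "wy": 0, "wz": 0, "claw": 1}, {"tx": -0.45, "ty": 0, "tz": 0, "wx": 0, "wy": 0, "wz": 0, "claw": 1}, {"tx": -0.45, "ty": 0, "tz": -0.2, "wx": 0, "wy": 0, "wz": 0, "claw": 1}, {"tx": -0.45, "ty": 0, "tz": -0.35, "wx": 0, "wy": 0, "wz": 0, "claw": 1}, {"tx": -0.45, "ty": 0, "tz": -0.5, "wx": 0, "wy": 0, "wz": 0, "claw": 1}, {"tx": -0.45, "ty": 0, "tz": -0.6, "wx": 0, "wy": 0, "wz": 0, "claw": 1}, {"tx": -0.45, "ty": 0, "tz": -0.6, "wx": 0, "wy": 0, "wz": 0, "claw": 1}]}}

```text
clock: 32.0
eef_pos: [442.8, 252.2, 267.6]
tool_rot: [3.133, -0.007, 1.453]
force: [-0.2, -0.2, 1.0]
width: -0.1
gripper_force: 0.0
```

```bash
python3 - <<'E'
from h import *
shot('wrist'); s=st(); p=shot('wrist','w10.png'); w=cloud(p)
d=np.hypot(w[...,0]-452,w[...,1]-364)
b=w[(d<90)&(w[...,2]>82)&(w[...,2]<118)]; print('ball',len(b),b.max(0),b.min(0),cv2.minEnclosingCircle(b[:,:2].astype(np.float32)) if len(b) else '')
for n in ('side','scene'):
    q=shot(n,n+'10.png'); w=cloud(q)
    b=w[(np.hypot(w[...,0]-452,w[...,1]-364)<60)&(w[...,2]>85)]; print(n,len(b),np.nanmean(b,0))
    for t in ('cartridge_0','beaker','powder_jar','slide_box'):
      for r in ctrl.trace(q,t)[:3]:
        print(n,t,round(r['score'],2),np.round(np.nanpercentile(cloud(q)[r['pixels']],[3,50,97],axis=0)).tolist())
E
```

```text
32.0 [441.4 251.2 265.2] [ 3.137 -0.004  1.454] q [-0.48  0.38 -0.13  1.87  0.06  0.89 -0.76] w -0.2 F [-0.8 -0.1 -1.3]
ball 664 [468.96445942 402.70479632 106.03346217] [443.85285892 388.72552665  82.38996721] ((456.330810546875, 399.64208984375), 12.634439468383789)
side 62 [453.01506079 394.84031814  98.58505279]
side cartridge_0 0.92 [[462.0, -235.0, 59.0], [478.0, -213.0, 119.0], [511.0, -187.0, 131.0]]
side cartridge_0 0.69 [[455.0, -335.0, 65.0], [470.0, -312.0, 119.0], [502.0, -285.0, 130.0]]
side beaker 0.59 [[395.0, -562.0, 8.0], [438.0, -530.0, 39.0], [465.0, -495.0, 92.0]]
side powder_jar 0.88 [[532.0, -518.0, 11.0], [542.0, -499.0, 69.0], [570.0, -481.0, 77.0]]
side slide_box 0.82 [[547.0, 315.0, -1.0], [578.0, 353.0, 29.0], [617.0, 394.0, 36.0]]
scene 77 [449.69543329 390.14364838 136.23747161]
scene cartridge_0 0.86 [[453.0, -333.0, 65.0], [463.0, -306.0, 100.0], [492.0, -285.0, 129.0]]
scene cartridge_0 0.71 [[421.0, 326.0, 3.0], [442.0, 365.0, 25.0], [468.0, 401.0, 101.0]]
scene beaker 0.73 [[460.0, -231.0, 67.0], [470.0, -207.0, 102.0], [495.0, -186.0, 128.0]]
scene beaker 0.59 [[392.0, -561.0, 5.0], [408.0, -523.0, 61.0], [466.0, -494.0, 92.0]]
scene powder_jar 0.73 [[529.0, -517.0, 9.0], [539.0, -495.0, 50.0], [564.0, -480.0, 77.0]]
scene slide_box 0.75 [[546.0, 319.0, 5.0], [568.0, 358.0, 29.0], [607.0, 397.0, 34.0]]
```

View pics/w10.png

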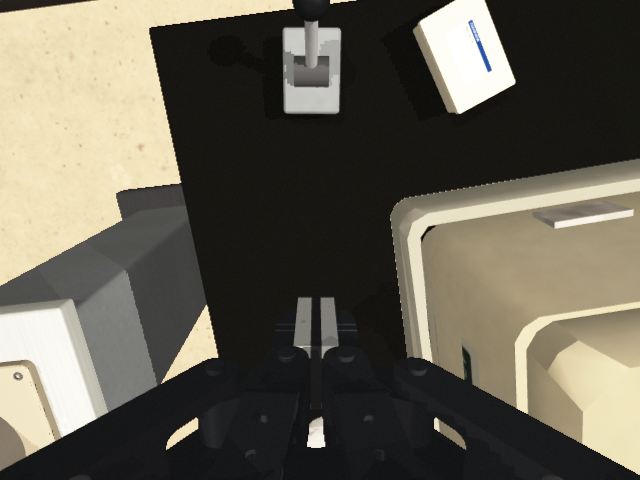

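The lever leans to the far side (ball at the top edge, pixel 312, 5), having met its stop at 12 N. The beaker, jar and box have not moved, and both cartridges are still latched.

```bash
python3 -c "
from h import *
print(ctrl.finish_job())"
```

```text
the job is handed in; nothing more can be done
None
```

I latched both cartridges on the bench (only two were present) in the left and middle sockets, threw the valve lever over to its far stop without moving the beaker, jar or card box, and handed the job in; no verdict came back.

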